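Find the 12 mm spacer bar by pinching and load it into the spring holder

ROBOT

A 6-joint arm with a two-finger parallel gripper is mounted at the origin on a cart in front of the work surface, level with it; the furniture and walls round the work are solid. World frame = base frame: x ahead of the robot, y to its left, z up, the work surface at z = 0. Lengths are in m, angles in rad, forces in N, time in s.
With the tool pointing down it reaches from about 0.35 to 0.975 m from the base axis. Payload 4.9 kg.
Tool frame: the origin (TCP) lies midway between the tips of the shut fingers; the grasp point (between the pads) lies 19 mm behind it; z points along the fingers, y is the direction in which the jaws open and shut (so a half turn about z gives the same grasp; the last joint's range is limited). The gripper opens to 85 mm and grips with 20 to 120 N. Pads are 22 mm wide; open, the fingers measure 114 mm over their backs; the gripper's body (76 mm by 85 mm) begins 54 mm behind the grasp point. The pads swing forward as they close: fully open they stand 13 mm farther back than shut.
Start: joints at [-0.119, 0.053, 1.613, -0, 1.476, -0.119], TCP at [0.625, 0, 0.231] pointing down, gripper open.
Joint ranges: [-3.01, 3.01], [-1.01, 2.22], [0.06, 2.58], [-1.02, 4.17], [0.09, 2.62], [-3.14, 3.14]. Speed limits (rad/s): [2.57, 2.57, 3.14, 3.14, 3.14, 3.14].

INTERFACE

Orientations are given as a rotation vector (axis times angle).
In Python, from station import ctrl gives the robot as it stands.
- The arm moves only by the tool jog_arm, never from a script. Its argument "steps" is a list of rows, each an object of numbers: "dx", "dy", "dz": the shift along the world's x, y, z in units of 60 mm (1.0 is 60 mm); "twist": the turn about the world's z in units of 10 degrees (1.0 is 10 degrees). A call has 1 to 5 rows; each row is the pose to reach, as a shift and turn from the pose measured when the call began; what a row does not reach only later rows make up. A row lasts 1/8 s, in which the tool goes at most 62.5 mm and 10.7 degrees, less where a joint would pass 70% of its speed; a pose out of reach is approached as far as the arm can. A call with a gripper value outside its range is refused whole. "gripper" is the closure in counts, from 0 (fully open) to 255 (shut), set as the call begins (left out, the last holds). The fingers move at their own pace and stop on an object; "newtons" is the grip in N (left out, the last holds). Time passes only in rows, so rows that repeat a pose let the fingers close. It gives the time, the measured TCP pose, the force and the opening at its end, in the units of the state.
- ctrl.get_obs(): the state, without advancing time (a new reading comes with each control period).
- ctrl.get_image(name): name is "scene" or "side" or "wrist"; returns a dict with "frame" (420x560x3 uint8, red, green, blue), "range_z" (420x560 float32, m along the optical axis (not along the pixel's ray), 0 where there is no reading), "fx", "fy", "cx", "cy" (pixels), "D" ([k1, k2, p1, p2, k3] as OpenCV has them; the pictures are not rectified), "extrinsics" (4x4, takes a point from camera to world coordinates). Camera axes: x right, y down, z forward; pixel columns grow to the right and rows downward; lengths in m; the calibration is good to about 2 mm. A picture is of the moment at which its call begins.
- ctrl.finish_job(): hands the job in, once; it reports no verdict.
The state is a dict: "t": time; "q": joint angles; "dq": joint speeds; "effort": joint torques, N m; "tool_pos": TCP position; "tool_rot": TCP orientation; "contact_force": force on the tool from outside, world axes, zero at the start; "wrist_torque": the same for the moment, N m; "opening": finger opening in m.
Only numpy, scipy, OpenCV 4.12 (cv2) and the standard library are available. Lean on these libraries where they do the work, as an engineer would, in place of code of your own. Each camera call takes 0.05 s, during which the arm holds its last target.

TASK

Three look-alike aluminium spacer bars stand on the rubber pad, 10, 12 and 14 mm thick: pinch them to find the 12 mm one and leave the other two on the pad. Slide the 12 mm bar, and no other, along the slot of the spring-jaw holder until it has pushed the end button fully in, pushing gently once you feel the stop, and leave it clamped there with the button in. Do not knock the spool, the tape roll or the loose circuit board about.

Things in the scene. Friction and masses are not known exactly. Their poses are not given: they have to be found in the camera images.
- pad: Fixed black rubber pad, 90 (x) x 190 (y) x 4 mm, origin under its centre. On each of its three yellow-outlined places stands one spacer bar; which bar is where changes every time. A bar stands within 3 mm and 0.05 rad of its place, its length along the pad's x.
- pad_left (a point): Centre of the pad's +y place, on the pad's top face (4 mm above the desk), where a bar's foot stands; axes as the pad. Each bar: inverted T, 70 mm long (x), 50 mm tall, 90 to 115 g; foot 20 mm wide (y) and 6 mm high; above it an upright flat web 70 mm long, centred on the foot, whose thickness (along y) is 10, 12 or 14 mm. Dark rivets on the web are decoration.
- pad_middle (a point): Centre of the pad's middle place, likewise, 60 mm from the outer two.
- pad_right (a point): Centre of the pad's -y place, likewise.
- holder: Fixed spring-jaw holder on a dark steel plate 230 (x) x 100 (y) x 8 mm, from x = -120 to +110 mm of its origin on the desk; +x runs along the slot from the open entry to the red end stop. The plate's top (8 mm up) is the slot floor. Steel rail on the +y side: clamping face at y = +6 mm. Brass spring jaw on the -y side: face at y = -2 mm when closed. So a 12 mm bar runs centred on y = 0.
- slot_floor (a point): Point on the slot floor at the open entry (holder x = -80 mm, y = 0, 8 mm above the desk), axes as the holder: a bar can be lowered here from above, foot centred, length along x, clear of rail and jaw (they flare out 15 degrees from x = -20 mm (rail) and -10 mm (jaw) towards the entry, ending at about x = -40 mm).
- slot_mid (a point): Point on the slot floor inside the jaws (holder x = +30 mm, y = 0). Rail and jaw grip a bar's web from 17 to 30 mm above the desk (their tops) and leave 9 mm free below for its foot, so a bar is slid in along x, on the floor or up to 2 mm above it, and cannot be put in from above here. The holder is no higher than 30 mm, but for the end stop (22 mm wide, 44 mm high).
- stop_rail: The short fixed track at the +x end of the holder that carries the red end stop and its button; its origin and axes are the holder's own and do not tell where the stop is set. Whatever presses on the button or the stop presses on it; it stands 16 N at most.
- jaw (a joint): Opening travel of the spring jaw in m: 0 closed (gap 8 mm), gap = 8 mm + value, up to 0.010; the 12 mm bar opens it by 0.004. The spring presses with 4 N closed and 1 N more per mm; friction makes sliding a 12 mm bar take roughly 5 to 12 N, more if it is held askew or off-centre.
- end_button (a joint): Travel of the end stop's spring button in m: 0 out, 0.006 fully in (firm stop). Its spring needs 1 N at first, 2.5 N fully in: less than the friction of the clamped bar, which stays where it is left. The stop's setting differs each time: the tip of the untouched button lies at holder x = +53 to +83 mm, 26 mm above the desk, and must be felt for.
- solder_spool: Bystander: standing spool of white wire with dark flanges, 52 mm across, 35 mm high, origin under its centre.
- masking_tape: Bystander: flat roll of cream tape, 109 mm across, 24 mm high, origin under its centre.
- board_0: Bystander: small green circuit board, 35 x 55 x 10 mm, lying loose behind the pad, origin under its centre.

How it is judged:
At the end, for the whole second after the job is handed in: The 12 mm bar stands clamped in the holder (jaw open 4 mm, within 0.7 mm, and at rest), the end button is pushed in at least 4.8 of its 6 mm, and the other two bars are on the pad (it carries more than 1.6 N, which takes two bars) (value of joint jaw between 0.0033 and 0.0047 m and value of joint end_button above 0.0048 m and contact force between pad and anything else above 1.6 N and velocity of joint jaw below 0.005 m/s); the robot touches nothing.
It fails at once if a wrong bar was pushed home against the end button (button in more than 1.5 mm while the jaw is open 1 to 2.9 mm or more than 5.3 mm) (value of joint end_button above 0.0015 m and (value of joint jaw between 0.001 and 0.0029 m or value of joint jaw above 0.0053 m)).
It fails at once if the end stop or its button was pushed on with more than 16 N (contact force between stop_rail and anything else above 16 N).
It fails at once if the solder spool, tape roll or loose circuit board was knocked more than 20 mm away (distance of any of solder_spool, masking_tape, board_0 from where it was at the start of the episode above 0.02 m).
It also fails if it takes over 72 s, if anything falls off the work surface, if the arm or the gripper's body presses on something with over 40 N, if the wrist force passes 120 N, or if a joint passes its speed limit or range.

## Working session

There is one attempt and no reset: what is moved stays moved. The work goes in short steps, Python scripts to look and compute and a tool call to move; the robot and the scene stay as the last step left them, time stands still between calls to the robot, and variables do not carry over. Pictures are saved under pics/ and viewed, and the job is handed in when it is done.

Besides the shell and the picture viewer there is one more tool, called after "Emit:" by a JSON object that holds its "op" and its "data". jog_arm: Moves the arm, as the interface text tells. Its arguments: {"type":"object","properties":{"steps":{"type":"array"},"gripper":{"type":"number"},"newtons":{"type":"number"}},"required":["steps"]}

```bash
mkdir -p pics; cat > h.py <<'E'
import numpy as np,cv2
from station import ctrl
def snap(n,f):
    im=ctrl.get_image(n); cv2.imwrite('pics/'+f,im['frame'][:,:,::-1]); np.savez('pics/'+f+'.npz',**{k:np.array(v) for k,v in im.items()}); return im
def load(f): return dict(np.load('pics/'+f+'.npz'))
def cloud(im):
    h,w=im['range_z'].shape; K=np.array([[im['fx'],0,im['cx']],[0,im['fy'],im['cy']],[0,0,1.]],float)
    u,v=np.meshgrid(np.arange(w),np.arange(h)); p=np.stack([u,v],-1).reshape(-1,1,2).astype(np.float64)
    n=cv2.undistortPoints(p,K,np.array(im['D'],float)).reshape(h,w,2); z=im['range_z'].astype(float)
    P=np.stack([n[...,0]*z,n[...,1]*z,z],-1); E=np.array(im['extrinsics'])
    W=P@E[:3,:3].T+E[:3,3]; W[z==0]=np.nan; return W
E
python3 - <<'E'
from h import *
for n in ['scene','side','wrist']: snap(n,n+'0.png')
o=ctrl.get_obs(); print(o)
E
```

```text
{'t': 0.15, 'q': array([-1.19029588e-01,  5.32358434e-02,  1.61400648e+00,  1.84080395e-05,
        1.47598994e+00, -1.19021501e-01]), 'dq': array([ 0.00089066, -0.00033922, -0.00491986,  0.00028886,  0.00141663,
       -0.00060179]), 'effort': array([ 5.10442842e-04, -3.94241810e+01, -3.70721948e+01, -1.15854355e-04,
        4.61802789e-03,  5.00508997e-05]), 'tool_pos': array([6.24505080e-01, 4.62722337e-05, 2.30309782e-01]), 'tool_rot': array([-2.22053276e+00, -2.22051090e+00,  1.56873453e-03]), 'contact_force': array([ 0.13901001,  0.26359059, -0.23963783]), 'wrist_torque': array([ 0.02766322,  0.00865691, -0.01575429]), 'opening': 0.08522744441432736}
```

View pics/scene0.png

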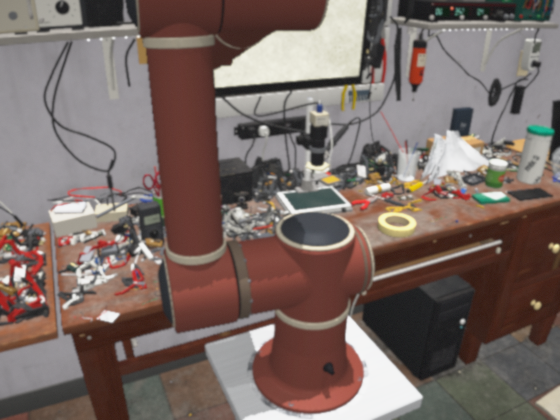

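View pics/side0.png

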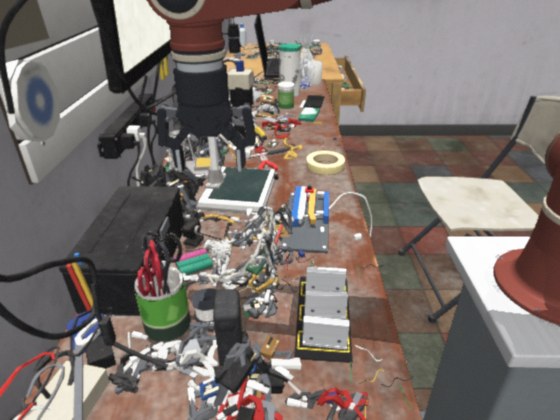

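View pics/wrist0.png

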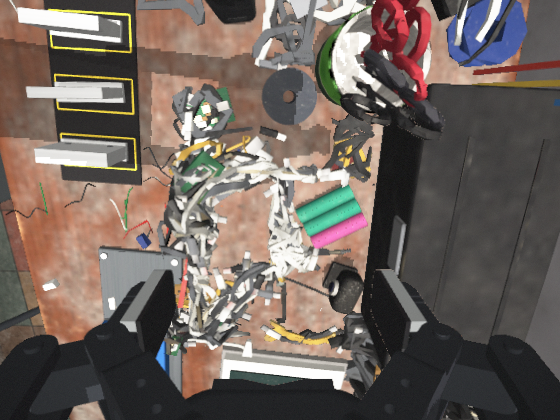

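The wrist view shows the pad with three bars at upper left (bars at about (85,93)) and the holder's entry end at (140,250). The side view shows the holder at (310,215), with the tape roll beyond it. Next I'll measure these.

```bash
python3 - <<'E'
from h import *
w=cloud(load('wrist0.png')); s=cloud(load('side0.png'))
for n,pts in (('wrist',[(70,18),(80,93),(85,153),(52,10),(142,180),(100,250),(182,248),(102,252),(178,252),(290,95),(140,270),(300,380),(205,105)]),):
    for u,v in pts: print(n,u,v,w[v,u].round(4))
for u,v in [(325,275),(325,305),(325,335),(295,240),(325,245),(327,190),(295,190),(312,205),(325,160),(300,205),(322,205),(345,155),(308,160)]: print('side',u,v,s[v,u].round(4))
im=cv2.imread('pics/side0.png'); cv2.imwrite('pics/side0z.png',cv2.resize(im[140:370,240:390],None,fx=4,fy=4)[:, :][:600*4//4])
a=cv2.resize(im[150:260,260:390],None,fx=5,fy=5); cv2.imwrite('pics/hz.png',a)
im=cv2.imread('pics/wrist0.png'); cv2.imwrite('pics/wz.png',cv2.resize(im[0:420,0:280],None,fx=1.42,fy=1.42))
E
```

```text
wrist 70 18 [0.4533 0.1405 0.0547]
wrist 80 93 [0.4524 0.0794 0.0551]
wrist 85 153 [0.4478 0.0253 0.0545]
wrist 52 10 [0.4097 0.1574 0.0051]
wrist 142 180 [ 0.478  -0.0147  0.0011]
wrist 100 250 [ 0.4204 -0.0977  0.0088]
wrist 182 248 [ 0.5183 -0.0949  0.0085]
wrist 102 252 [ 0.4222 -0.1005  0.0084]
wrist 178 252 [ 0.5136 -0.0992  0.0101]
wrist 290 95 [0.6425 0.0758 0.0007]
wrist 140 270 [ 0.4652 -0.1237  0.0093]
wrist 300 380 [0.6321 0.0096 0.3043]
wrist 205 105 [0.5552 0.0662 0.0085]
side 325 275 [0.4341 0.0279 0.0465]
side 325 305 [0.438  0.0869 0.0318]
side 325 335 [0.4426 0.1471 0.0275]
side 295 240 [ 0.4841 -0.1278  0.0086]
side 325 245 [ 0.4209 -0.1137  0.0062]
side 327 190 [ 0.3958 -0.3617 -0.001 ]
side 295 190 [ 0.481  -0.3088  0.0291]
side 312 205 [ 0.4424 -0.2406  0.0274]
side 325 160 [ 0.3865 -0.5446 -0.0017]
side 300 205 [ 0.4707 -0.2367  0.0297]
side 322 205 [ 0.4157 -0.2728  0.0075]
side 345 155 [ 0.3229 -0.5783 -0.001 ]
side 308 160 [ 0.4403 -0.4942  0.0225]
```

View pics/hz.png

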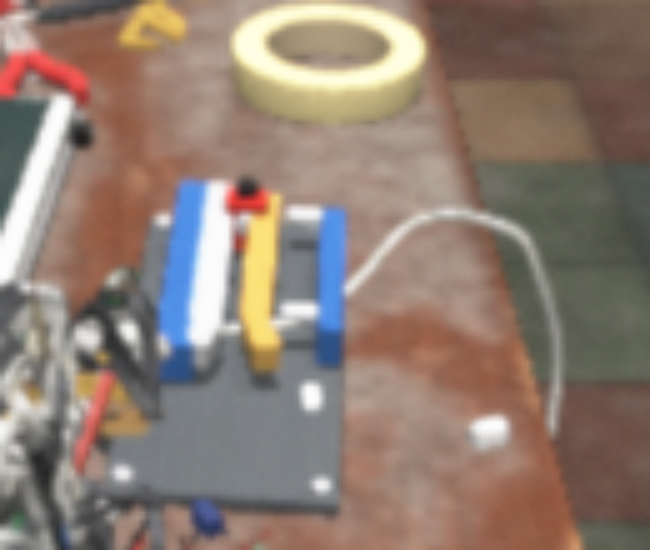

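```bash
python3 - <<'E'
from h import *
from collections import Counter
w=cloud(load('wrist0.png')); s=cloud(load('side0.png'))
for nm,c in(('wrist',w),('side',s)):
    z=c[...,2]; m=(z>0.047)&(z<0.062)&(c[...,0]>.36)&(c[...,0]<.54)&(c[...,1]>-.03)&(c[...,1]<.2)
    n,l,st,ce=cv2.connectedComponentsWithStats(m.astype(np.uint8))
    for i in range(1,n):
        if st[i,4]<60: continue
        p=c[l==i]; r=cv2.minAreaRect(p[:,:2].astype(np.float32)*1000)
        print(nm,st[i,4],'c',p.mean(0).round(4),'med z',np.median(p[:,2]).round(4),'rect',r)
z=w[...,2]
print('wrist cam',load('wrist0.png')['extrinsics'].round(3))
# pad points
m=(z>0.002)&(z<0.006)&(w[...,0]>.36)&(w[...,0]<.54)&(w[...,1]>-.05)&(w[...,1]<.25)
p=w[m];print(np.percentile(p,[1,99],axis=0))
E
```

```text
wrist 1352 c [0.4441 0.1398 0.0544] med z 0.0547 rect ((442.4054870605469, 140.24533081054688), (12.809864044189453, 71.44088745117188), 82.75730895996094)
wrist 923 c [0.4391 0.0803 0.0546] med z 0.0547 rect ((437.478515625, 80.19142150878906), (10.342425346374512, 70.9838638305664), 88.25638580322266)
wrist 1191 c [0.4353 0.0218 0.0542] med z 0.0545 rect ((433.1080322265625, 21.324506759643555), (14.733879089355469, 70.8929672241211), 84.88407897949219)
wrist 69 c [0.534  0.0056 0.0543] med z 0.0545 rect ((533.3302612304688, 6.085882186889648), (13.376228332519531, 7.545194625854492), 43.19318389892578)
side 64 c [0.5326 0.0023 0.0548] med z 0.0551 rect ((532.9560546875, -5.013507843017578), (31.746797561645508, 11.389232635498047), 83.26022338867188)
side 294 c [0.4329 0.0243 0.0523] med z 0.053 rect ((433.0919189453125, 23.03561019897461), (16.51341438293457, 69.00345611572266), 85.83009338378906)
side 292 c [0.4374 0.0831 0.0522] med z 0.0529 rect ((436.95892333984375, 81.4775161743164), (12.614745140075684, 69.85733032226562), 87.97527313232422)
side 379 c [0.4419 0.1432 0.0525] med z 0.0532 rect ((442.3858337402344, 142.02182006835938), (15.949417114257812, 68.85079956054688), 81.80644989013672)
wrist cam [[ 1.    -0.    -0.002  0.625]
 [-0.001 -0.949 -0.315  0.081]
 [-0.002  0.315 -0.949  0.374]
 [ 0.     0.     0.     1.   ]]
[[ 0.36670147 -0.04107257  0.00204194]
 [ 0.5351071   0.16470973  0.0059506 ]]
```

Emit:
{"op": "jog_arm", "data": {"steps": [{"dx": -1.0, "dy": -0.9, "dz": 0.3, "twist": 0}, {"dx": -2.0, "dy": -1.8, "dz": 0.6}, {"dx": -2.6, "dy": -2.4, "dz": 1.0}, {"dx": -2.6, "dy": -2.4, "dz": 1.0}, {"dx": -2.6, "dy": -2.4, "dz": 1.0}]}}

```text
validation failed for argument at $.st...
```

```bash
python3 - <<'E'
from h import *
for n in ['wrist']: snap(n,n+'1.png')
o=ctrl.get_obs(); print(o['t'],o['tool_pos'],o['q'],o['contact_force'])
E
```

```text
0.2 [6.24608669e-01 4.83200315e-05 2.30525369e-01] [-1.18993924e-01  5.31089015e-02  1.61377739e+00 -9.56608604e-06
  1.47597200e+00 -1.19030864e-01] [-0.37670692  0.41114723 -0.31941477]
```

View pics/wrist1.png

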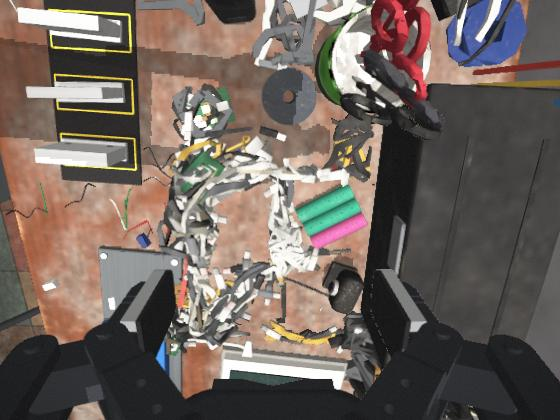

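Emit:
{"op": "jog_arm", "data": {"steps": [{"dx": -0.7, "dy": -0.6, "dz": 0.3, "twist": 0}, {"dx": -1.4, "dy": -1.2, "dz": 0.6, "twist": 0}, {"dx": -2.1, "dy": -1.8, "dz": 0.9, "twist": 0}, {"dx": -2.6, "dy": -2.2, "dz": 1.0, "twist": 0}, {"dx": -2.6, "dy": -2.2, "dz": 1.0, "twist": 0}]}}

```text
t: 0.82
tool_pos: [0.4676, -0.1333, 0.2915]
tool_rot: [2.224, 2.217, -0.0]
contact_force: [-0.4, 0.1, -0.3]
opening: 0.0855
```

```bash
python3 - <<'E'
from h import *
for n in ['wrist']: snap(n,n+'1.png')
o=ctrl.get_obs(); print(o['t'],o['tool_pos'],o['q'],o['contact_force'])
E
```

```text
0.875 [ 0.46827501 -0.13245694  0.2908748 ] [-4.28716437e-01 -3.14923762e-01  1.84868991e+00 -2.12110010e-05
  1.60779441e+00 -4.26830622e-01] [ 0.38856427 -0.0284094  -0.9261864 ]
```

View pics/wrist1.png

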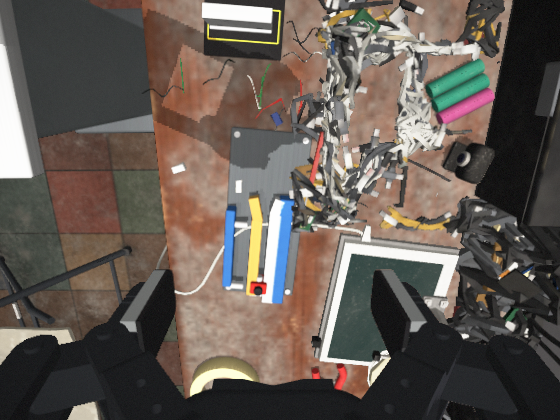

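The wrist view now shows the whole holder: plate corners near (232,127), (313,140) and (296,300), the brass jaw at (254,245), the rail at (280,250), and the red stop at (258,290).

```bash
python3 - <<'E'
from h import *
im=cv2.imread('pics/wrist1.png'); cv2.imwrite('pics/w1z.png',cv2.resize(im[115:315,215:335],None,fx=3,fy=3,interpolation=cv2.INTER_CUBIC))
w=cloud(load('wrist1.png')); z=w[...,2]
hsv=cv2.cvtColor(im,cv2.COLOR_BGR2HSV)
reg=np.zeros(z.shape,bool); reg[115:315,215:335]=1
brass=reg&(hsv[...,0]>15)&(hsv[...,0]<35)&(hsv[...,1]>120)&(z>.022)&(z<.036)
blue=reg&(hsv[...,0]>100)&(hsv[...,0]<130)&(hsv[...,1]>120)&(z>.022)&(z<.036)
red=reg&((hsv[...,0]<8)|(hsv[...,0]>172))&(hsv[...,1]>150)&(z>.03)
white=reg&(hsv[...,1]<40)&(hsv[...,2]>180)&(z>.022)&(z<.036)
for n,m in(('brass',brass),('blue',blue),('red',red),('white',white)):
    nn,l,st,ce=cv2.connectedComponentsWithStats(m.astype(np.uint8))
    for i in range(1,nn):
        if st[i,4]<25: continue
        p=w[l==i]; print(n,st[i],p.min(0).round(4),p.max(0).round(4),p.mean(0).round(4))
        if n in('brass','white') and st[i,4]>100:
            for v in range(st[i,1],st[i,1]+st[i,3],6):
                c=np.where((l==i)[v])[0]
                if len(c): print(v,c[0],c[-1],w[v,c[0]].round(4),w[v,c[-1]].round(4))
pl=reg&(z>.0055)&(z<.0105)
nn,l,st,ce=cv2.connectedComponentsWithStats(pl.astype(np.uint8)); i=1+np.argmax(st[1:,4]); p=w[l==i]; print('plate',st[i],p.min(0),p.max(0))
for v in range(125,305,10):
    c=np.where((l==i)[v])[0]
    if len(c): print(v,c[0],c[-1],w[v,c[0]].round(4),w[v,c[-1]].round(4))
E
```

```text
brass [246 196  16  99 904] [ 0.4312 -0.3173  0.0223] [ 0.4534 -0.1792  0.0358] [ 0.4438 -0.2392  0.0307]
196 255 255 [ 0.446  -0.1793  0.0226] [ 0.446  -0.1793  0.0226]
202 249 258 [ 0.4388 -0.1845  0.0306] [ 0.4499 -0.1847  0.0303]
208 251 259 [ 0.4411 -0.1923  0.0308] [ 0.451  -0.1925  0.0302]
214 252 261 [ 0.4422 -0.1999  0.0316] [ 0.4532 -0.2028  0.0238]
220 252 261 [ 0.442  -0.2083  0.0306] [ 0.4533 -0.2083  0.0308]
226 252 261 [ 0.4418 -0.2163  0.0308] [ 0.4532 -0.2163  0.0309]
232 251 260 [ 0.4403 -0.2249  0.0301] [ 0.4518 -0.2246  0.0308]
238 250 260 [ 0.4388 -0.2335  0.0295] [ 0.4516 -0.2332  0.0302]
244 250 259 [ 0.4386 -0.2418  0.0297] [ 0.4502 -0.2415  0.0305]
250 249 259 [ 0.4371 -0.2503  0.0299] [ 0.45   -0.2505  0.0296]
256 249 258 [ 0.437  -0.2582  0.0314] [ 0.4486 -0.2586  0.0307]
262 248 258 [ 0.4354 -0.267   0.0312] [ 0.4485 -0.2673  0.0307]
268 248 257 [ 0.4352 -0.2757  0.0315] [ 0.447  -0.2761  0.0308]
274 248 257 [ 0.4349 -0.2849  0.0311] [ 0.4467 -0.2863  0.0287]
280 247 255 [ 0.4333 -0.2942  0.0307] [ 0.444  -0.2945  0.0303]
286 247 249 [ 0.433  -0.3037  0.03
[... 2318 characters left out ...]
 290 293 [ 0.4895 -0.0936  0.008 ] [ 0.493  -0.0934  0.0104]
135 231 318 [ 0.4174 -0.1052  0.0091] [ 0.5239 -0.1057  0.0084]
145 230 310 [ 0.4155 -0.1177  0.0074] [ 0.5144 -0.1179  0.0089]
155 229 309 [ 0.4138 -0.13    0.0082] [ 0.5137 -0.1306  0.0074]
165 229 307 [ 0.4135 -0.1424  0.0097] [ 0.5113 -0.1427  0.01  ]
175 228 290 [ 0.4112 -0.156   0.0067] [ 0.4902 -0.1558  0.009 ]
185 228 291 [ 0.4107 -0.1691  0.0071] [ 0.4915 -0.1685  0.0103]
195 227 288 [ 0.409  -0.182   0.0088] [ 0.4879 -0.1823  0.0088]
205 227 270 [ 0.4085 -0.1954  0.0095] [ 0.4645 -0.1958  0.009 ]
215 236 268 [ 0.4197 -0.2095  0.0091] [ 0.4618 -0.2095  0.0094]
225 247 250 [ 0.4338 -0.2238  0.0088] [ 0.4378 -0.2237  0.0092]
```

View pics/w1z.png

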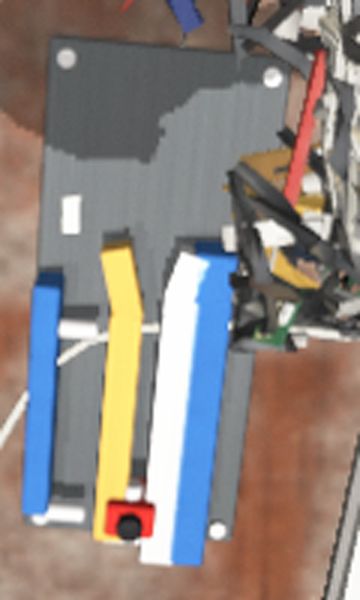

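```bash
python3 - <<'E'
from h import *
im=cv2.imread('pics/wrist1.png'); L=load('wrist1.png'); w=cloud(L); z=w[...,2]
g=cv2.cvtColor(im,cv2.COLOR_BGR2GRAY).astype(float); b=im.astype(float)
K=np.array([[L['fx'],0,L['cx']],[0,L['fy'],L['cy']],[0,0,1.]],float);E=L['extrinsics']
def atz(u,v,h):
    n=cv2.undistortPoints(np.array([[[u,v]]],float),K,L['D'].astype(float))[0,0]
    d=E[:3,:3]@np.array([n[0],n[1],1]); o=E[:3,3]; t=(h-o[2])/d[2]; return (o+t*d)[:2]
# sub-pixel max-gradient edges
def edge(v,u0,u1,sign,ch):
    s=cv2.GaussianBlur(b[...,ch],(0,0),0.7)[v]; d=np.gradient(s)*sign; k=u0+np.argmax(d[u0:u1]); 
    y0,y1,y2=d[k-1:k+2]; return k+0.5*(y0-y2)/(y0-2*y1+y2+1e-9)
def fit(name,vs,f,sign,ch,h):
    P=np.array([atz(edge(v,*f(v),sign,ch),v,h) for v in vs])
    c=np.polyfit(P[:,1],P[:,0],1); r=P[:,0]-np.polyval(c,P[:,1]); k=abs(r)<.002; c=np.polyfit(P[k,1],P[k,0],1)
    print(name,'slope',c[0].round(4),'x@-.2',np.polyval(c,-.2).round(4),'x@-.28',np.polyval(c,-.28).round(4),'rms',(P[k,0]-np.polyval(c,P[k,1])).std().round(5),k.sum())
fit('rail inner',range(222,280,3),lambda v:(int(263-(v-250)*.09),int(271-(v-250)*.09)),1,0,.03)
fit('jaw inner',range(225,278,3),lambda v:(int(256-(v-250)*.08),int(263-(v-250)*.08)),-1,2,.03)
fit('rail outer',range(222,290,3),lambda v:(int(283-(v-250)*.09),int(291-(v-250)*.09)),-1,0,.03)
fit('jawouter',range(225,278,3),lambda v:(int(245-(v-250)*.08),int(253-(v-250)*.08)),1,2,.03)
fit('plate left',range(132,200,4),lambda v:(int(226-(v-150)*.06),int(236-(v-150)*.06)),-1,2,.008)
for v in (115,120): pass
# top edge of plate
for u in range(240,300,8):
    s=cv2.GaussianBlur(b[...,2],(0,0),0.7)[:,u]; d=-np.gradient(s); k=120+np.argmax(d[120:140]); print(u,k,atz(u,k,.008).round(4))
# stop red front edge
print(atz(258,282,.044),atz(265,300,.044), w[285:300:3,258].round(4))
E
```

```text
rail inner slope 0.097 x@-.2 0.4641 x@-.28 0.4563 rms 0.00023 20
jaw inner slope 0.0946 x@-.2 0.4557 x@-.28 0.4481 rms 0.00013 18
rail outer slope 0.1001 x@-.2 0.4926 x@-.28 0.4846 rms 0.00028 23
jawouter slope 0.0968 x@-.2 0.4418 x@-.28 0.4341 rms 0.00021 18
plate left slope 0.0953 x@-.2 0.4069 x@-.28 0.3992 rms 0.00018 17
240 136 [ 0.4283 -0.1066]
248 127 [ 0.4384 -0.0958]
256 128 [ 0.4481 -0.0971]
264 129 [ 0.4578 -0.0983]
272 129 [ 0.4676 -0.0983]
280 130 [ 0.4774 -0.0996]
288 131 [ 0.4871 -0.1008]
296 122 [ 0.4967 -0.0901]
[ 0.4486218  -0.28925744] [ 0.45738517 -0.31654953] [[ 0.4481 -0.2988  0.0357]
 [ 0.4485 -0.2982  0.044 ]
 [ 0.4484 -0.302   0.0452]
 [ 0.4484 -0.3059  0.0461]
 [ 0.446  -0.3401  0.0014]]
```

Emit:
{"op": "jog_arm", "data": {"steps": [{"dx": -0.1, "dy": 0.9, "dz": -0.3, "twist": 1}, {"dx": -0.2, "dy": 1.8, "dz": -0.6, "twist": 2}, {"dx": -0.3, "dy": 2.7, "dz": -0.9, "twist": 3}, {"dx": -0.4, "dy": 3.6, "dz": -1.2, "twist": 4}, {"dx": -0.43, "dy": 4.55, "dz": -1.5, "twist": 5}], "gripper": 135, "newtons": 20}}

```text
t: 1.5
tool_pos: [0.442, 0.1433, 0.1998]
tool_rot: [-1.067, -2.955, -0.0]
contact_force: [0.8, 0.4, -0.2]
opening: 0.0402
```

Emit:
{"op": "jog_arm", "data": {"steps": [{"dx": 0, "dy": 0, "dz": 0, "twist": 1}, {"dx": 0, "dy": 0, "dz": 0, "twist": 2}, {"dx": 0, "dy": 0, "dz": 0, "twist": 3}, {"dx": 0, "dy": 0, "dz": 0, "twist": 3.25}, {"dx": 0, "dy": 0, "dz": 0, "twist": 3.25}]}}

```text
t: 2.12
tool_pos: [0.4418, 0.1442, 0.1991]
tool_rot: [-0.196, -3.134, -0.0]
contact_force: [0.1, -0.2, -0.7]
opening: 0.0402
```

```bash
cat >> h.py <<'E'
from scipy.spatial.transform import Rotation as R
def st():
    o=ctrl.get_obs(); y=R.from_rotvec(o['tool_rot']).as_matrix()[:,1]
    print('t',round(o['t'],2),'pos',o['tool_pos'].round(4),'jaw axis deg',round(np.degrees(np.arctan2(y[1],y[0])),2),'F',o['contact_force'].round(2),'T',o['wrist_torque'].round(2),'open',round(o['opening']*1000,2)); return o
E
python3 - <<'E'
from h import *
st(); im=snap('wrist','wrist2.png'); w=cloud(im); c=w; z=c[...,2]; m=(z>0.047)&(z<0.062)&(c[...,0]>.36)&(c[...,0]<.52)&(c[...,1]>-.03)&(c[...,1]<.2)
n,l,s,ce=cv2.connectedComponentsWithStats(m.astype(np.uint8))
for i in range(1,n):
    if s[i,4]<200: continue
    p=c[l==i]; print(s[i],p.mean(0).round(4),cv2.minAreaRect(p[:,:2].astype(np.float32)*1000))
E
```

```text
t 2.12 pos [0.4418 0.1442 0.1991] jaw axis deg 82.84 F [ 0.11 -0.17 -0.74] T [ 0.03 -0.    0.06] open 40.17
[ 262  147   14   80 1092] [0.4406 0.1402 0.0549] ((442.3309326171875, 139.79885864257812), (11.6234712600708, 70.37699890136719), 82.9019546508789)
[ 188  150   25   79 1025] [0.4357 0.0807 0.0543] ((436.98773193359375, 79.8261489868164), (10.552144050598145, 69.95985412597656), 88.50019073486328)
[ 119  154   31   78 1461] [0.4307 0.0224 0.0541] ((432.42950439453125, 21.240135192871094), (15.305715560913086, 69.95001983642578), 86.42399597167969)
```

View pics/wrist2.png

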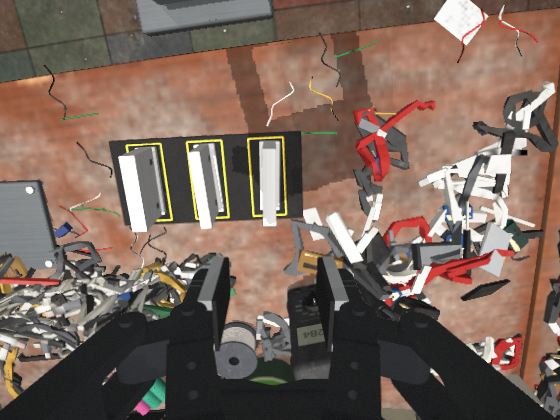

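The wrist view shows the left bar at (269,182), the middle one at (203,182) and the right one at (140,187). The tool is lined up with the left bar, which looks about 12 mm thick. I'll go down and pinch it.

Emit:
{"op": "jog_arm", "data": {"steps": [{"dx": 0.01, "dy": -0.07, "dz": -0.9, "twist": 0}, {"dx": 0.01, "dy": -0.07, "dz": -1.8, "twist": 0}, {"dx": 0.01, "dy": -0.07, "dz": -2.4, "twist": 0}, {"dx": 0.01, "dy": -0.07, "dz": -2.82, "twist": 0}, {"dx": 0.01, "dy": -0.07, "dz": -2.82, "twist": 0}]}}

```text
t: 2.8
tool_pos: [0.4402, 0.1398, 0.0276]
tool_rot: [-0.197, -3.128, 0.002]
contact_force: [0.3, 0.6, 1.9]
opening: 0.0401
```

Emit:
{"op": "jog_arm", "data": {"steps": [{"dx": 0, "dy": 0, "dz": 0, "twist": 0}, {"dx": 0, "dy": 0, "dz": 0, "twist": 0}, {"dx": 0, "dy": 0, "dz": 0, "twist": 0}, {"dx": 0, "dy": 0, "dz": 0, "twist": 0}, {"dx": 0, "dy": 0, "dz": 0, "twist": 0}], "gripper": 255, "newtons": 20}}

```text
t: 3.42
tool_pos: [0.441, 0.14, 0.0287]
tool_rot: [-0.197, -3.13, 0.001]
contact_force: [-1.0, 0.9, 5.6]
opening: 0.0116
```

```bash
python3 - <<'E'
from h import *
st()
E
```

```text
t 3.42 pos [0.441  0.14   0.0287] jaw axis deg 82.8 F [-0.98  0.88  5.62] T [ 0.05  0.17 -0.01] open 11.64
```

Emit:
{"op": "jog_arm", "data": {"steps": [{"dx": 0, "dy": 0, "dz": 0, "twist": 0}, {"dx": 0, "dy": 0, "dz": 0, "twist": 0}, {"dx": 0, "dy": 0, "dz": 0, "twist": 0}], "gripper": 255, "newtons": 40}}

```text
t: 3.8
tool_pos: [0.4411, 0.14, 0.0287]
tool_rot: [-0.197, -3.13, 0.001]
contact_force: [-0.4, -0.7, 2.3]
opening: 0.0114
```

```bash
python3 - <<'E'
from h import *
st(); snap('side','side3.png')
E
```

```text
t 3.8 pos [0.4411 0.14   0.0287] jaw axis deg 82.8 F [-0.4  -0.68  2.29] T [ 0.04  0.06 -0.01] open 11.43
```

Emit:
{"op": "jog_arm", "data": {"steps": [{"dx": 0, "dy": 0, "dz": 0.5, "twist": 0}, {"dx": 0, "dy": 0, "dz": 1.3, "twist": 0}, {"dx": 0, "dy": -0.2, "dz": 1.6, "twist": -0.9}, {"dx": 0.1, "dy": -0.8, "dz": 1.6, "twist": -1.8}, {"dx": 0.1, "dy": -1.5, "dz": 1.6, "twist": -2.7}]}}

```text
t: 4.47
tool_pos: [0.447, 0.0493, 0.1245]
tool_rot: [-0.928, -2.996, -0.001]
contact_force: [0.2, -0.1, -1.2]
opening: 0.0112
```

Emit:
{"op": "jog_arm", "data": {"steps": [{"dx": 0.1, "dy": -0.6, "dz": 0, "twist": -0.9}, {"dx": 0.1, "dy": -1.3, "dz": 0, "twist": -1.8}, {"dx": 0.2, "dy": -2.0, "dz": 0, "twist": -2.7}, {"dx": 0.25, "dy": -2.7, "dz": 0, "twist": -3.6}, {"dx": 0.28, "dy": -3.13, "dz": 0, "twist": -4.5}]}}

```text
t: 5.1
tool_pos: [0.4632, -0.1401, 0.1237]
tool_rot: [-2.011, -2.406, -0.004]
contact_force: [0.7, 0.7, 0.0]
opening: 0.011
```

```bash
python3 - <<'E'
from h import *
st()
E
```

```text
t 5.1 pos [ 0.4632 -0.1401  0.1237] jaw axis deg 10.21 F [0.73 0.68 0.05] T [0.   0.03 0.02] open 10.99
```

Emit:
{"op": "jog_arm", "data": {"steps": [{"dx": 0.01, "dy": 0.03, "dz": 0, "twist": -0.9}, {"dx": 0.01, "dy": 0.03, "dz": 0, "twist": -1.57}, {"dx": 0.01, "dy": 0.03, "dz": 0, "twist": -1.57}, {"dx": 0.01, "dy": 0.03, "dz": 0, "twist": -1.57}]}}

```text
t: 5.6
tool_pos: [0.4635, -0.1381, 0.1233]
tool_rot: [-2.319, -2.11, -0.004]
contact_force: [-0.3, 0.1, -1.7]
opening: 0.0115
```

```bash
python3 - <<'E'
from h import *
st(); snap('side','side4.png'); im=snap('wrist','wrist4.png')
a=cv2.imread('pics/side4.png'); b=cv2.imread('pics/side3.png')
cv2.imwrite('pics/s4z.png',np.hstack([cv2.resize(x[90:370,200:380],None,fx=2.1,fy=2.1) for x in (b,a)]))
E
```

```text
t 5.6 pos [ 0.4635 -0.1381  0.1233] jaw axis deg -5.39 F [-0.3   0.12 -1.72] T [-0.05 -0.03 -0.02] open 11.48
```

View pics/s4z.png

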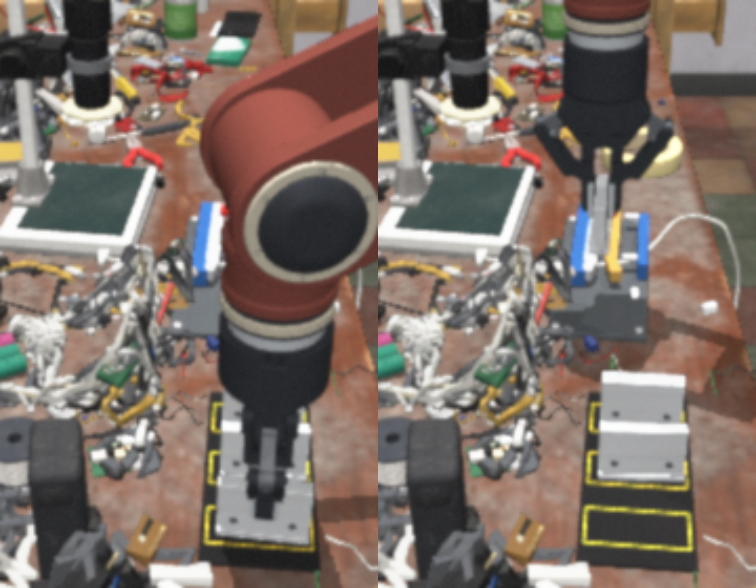

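View pics/wrist4.png

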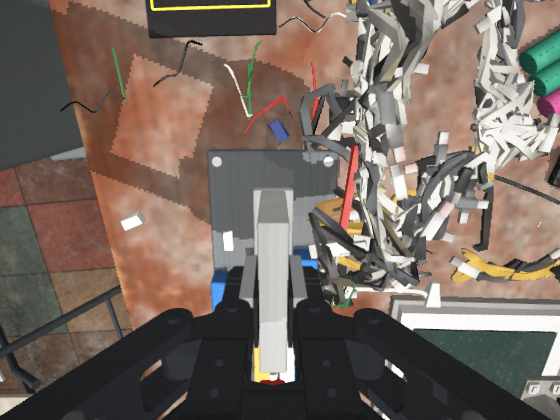

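```bash
python3 - <<'E'
from h import *
L=load('wrist4.png'); w=cloud(L); z=w[...,2]
for v in range(192,250,8):
    c=[(u,w[v,u].round(4)) for u in range(245,300) if z[v,u]>.11 and z[v,u]<.2]
    if c: print(v,c[0][0],c[-1][0],c[0][1],c[-1][1])
m=np.zeros(z.shape,bool); m[185:255,250:300]=1; m&=(z>.135)&(z<.16); p=w[m]; print(len(p),p.min(0),p.max(0),p.mean(0))
A=np.c_[p[:,1]-p[:,1].mean(),p[:,0]-p[:,0].mean(),np.ones(len(p))]; print('tilt dz/dy,dz/dx',np.linalg.lstsq(A,p[:,2],rcond=None)[0])
print(cv2.minAreaRect(p[:,:2].astype(np.float32)*1000))
E
python3 - <<'E'
import cv2
im=cv2.imread('pics/wrist4.png'); cv2.imwrite('pics/w4z.png',cv2.resize(im[180:390,200:350],None,fx=2.8,fy=2.8,interpolation=cv2.INTER_CUBIC))
E
```

```text
200 260 285 [ 0.4616 -0.1042  0.1197] [ 0.4728 -0.105   0.1204]
208 259 286 [ 0.4617 -0.1038  0.1322] [ 0.4728 -0.105   0.1317]
216 258 287 [ 0.4616 -0.1041  0.1409] [ 0.4729 -0.1047  0.1421]
224 257 288 [ 0.4617 -0.1039  0.1499] [ 0.4729 -0.1049  0.1502]
232 257 288 [ 0.4612 -0.1075  0.149 ] [ 0.4727 -0.1089  0.1482]
240 257 288 [ 0.4609 -0.1107  0.1489] [ 0.4724 -0.1117  0.149 ]
248 257 288 [ 0.4605 -0.1141  0.1487] [ 0.4722 -0.1152  0.1486]
1394 [ 0.46019546 -0.11777141  0.13501345] [ 0.47316763 -0.10332363  0.15117726] [ 0.46688379 -0.10875574  0.14757614]
tilt dz/dy,dz/dx [-0.49372538 -0.0386743   0.14757614]
((466.74072265625, -110.47297668457031), (13.6691312789917, 11.853073120117188), 84.47636413574219)
```

View pics/w4z.png

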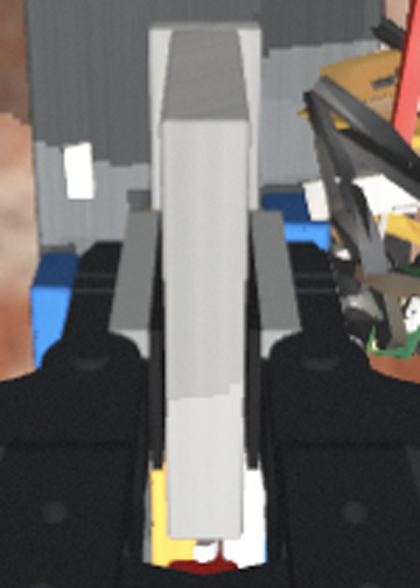

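The bar's web measures about 11.7 mm in the picture and 11.4–11.6 mm in the pinch, so it is the 12 mm bar. It is lined up with the slot, so I'll lower it at the entry.

Emit:
{"op": "jog_arm", "data": {"steps": [{"dx": 0, "dy": 0, "dz": -0.6, "twist": 0}, {"dx": 0, "dy": 0, "dz": -1.1, "twist": 0}, {"dx": 0, "dy": 0, "dz": -1.43, "twist": 0}, {"dx": 0, "dy": 0, "dz": -1.43, "twist": 0}, {"dx": 0, "dy": 0, "dz": -1.43, "twist": 0}]}}

```text
t: 6.32
tool_pos: [0.4643, -0.1384, 0.0387]
tool_rot: [-2.32, -2.111, -0.005]
contact_force: [0.4, -0.8, -1.6]
opening: 0.0114
```

```bash
python3 - <<'E'
from h import *
st(); im=snap('wrist','wrist5.png'); w=cloud(im)
st()
im=cv2.imread('pics/wrist5.png'); cv2.imwrite('pics/w5z.png',cv2.resize(im[130:420,170:370],None,fx=2.05,fy=2.05,interpolation=cv2.INTER_CUBIC))
E
```

```text
t 6.33 pos [ 0.4643 -0.1384  0.0387] jaw axis deg -5.4 F [ 0.41 -0.84 -1.59] T [-0.03 -0.    0.01] open 11.38
t 6.38 pos [ 0.4647 -0.1385  0.0391] jaw axis deg -5.4 F [-0.07 -0.35 -1.2 ] T [-0.03  0.04  0.07] open 11.29
```

View pics/w5z.png

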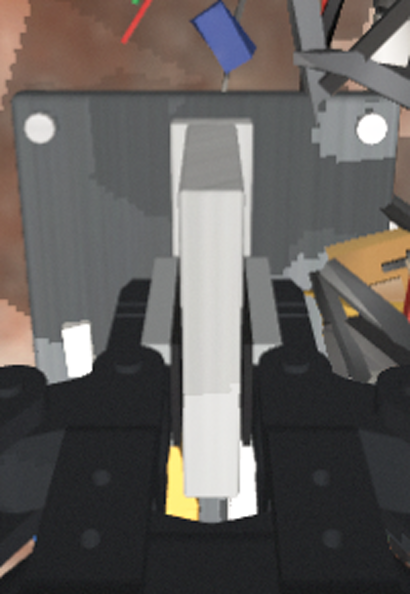

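```bash
python3 - <<'E'
from h import *
L=load('wrist5.png'); w=cloud(L); z=w[...,2]
d=np.array([-.0962,-.9954]); n=np.array([.9954,-.0962])
for v in range(184,200,3):
    print(v)
    for u0,u1 in((165,190),(245,262),(285,300),(340,375)):
        print('   ',[(u,(w[v,u,:2]@n*1000).round(1),(w[v,u,2]*1000).round(1)) for u in range(u0,u1) if abs(z[v,u+1]-z[v,u])>.003 or abs(z[v,u]-z[v,u-1])>.003])
o=st()
print('tool n',o['tool_pos'][:2]@n*1000,'axis d',o['tool_pos'][:2]@d*1000,'centreline n',np.array([.4578,-.2])@n*1000,'origin d',np.array([.4561,-.2177])@d*1000)
# web top line
ys=[];
for v in range(225,330,10):
    c=[u for u in range(250,300) if .055<z[v,u]<.075]
    if c: print(v,(w[v,c[0],:2]@n*1000).round(2),(w[v,c[-1],:2]@n*1000).round(2),(w[v,c[0],:2]@d*1000).round(1),z[v,c[len(c)//2]].round(4))
E
```

```text
184
    [(175, np.float64(422.7), np.float64(1.1)), (176, np.float64(425.1), np.float64(7.7))]
    []
    []
    [(364, np.float64(523.6), np.float64(8.8)), (365, np.float64(526.3), np.float64(1.2)), (369, np.float64(528.5), np.float64(1.0)), (370, np.float64(527.9), np.float64(4.9))]
187
    [(175, np.float64(422.5), np.float64(1.2)), (176, np.float64(424.5), np.float64(6.0))]
    []
    []
    [(364, np.float64(524.1), np.float64(7.7)), (365, np.float64(526.5), np.float64(0.8)), (372, np.float64(530.2), np.float64(1.3)), (373, np.float64(529.0), np.float64(7.1))]
190
    [(176, np.float64(422.9), np.float64(0.8)), (177, np.float64(425.6), np.float64(8.3))]
    [(252, np.float64(465.2), np.float64(9.1)), (253, np.float64(466.2), np.float64(17.9))]
    [(292, np.float64(485.5), np.float64(18.8)), (293, np.float64(486.6), np.float64(9.4))]
    [(357, np.float64(519.6), np.float64(11.2)), (358, np.float64(521.0), np.float64(8.0)), (364, np.float64(524.0), np.float64(8.3)), (365, np.float64(526.2), np.float64(2.6)), (374, np.float64(531.9), np.float64(0.0))]
193
    [(176, np.float64(42
[... 1849 characters left out ...]
2), np.float64(12.2)), (355, np.float64(519.7), np.float64(8.4)), (363, np.float64(524.1), np.float64(7.7)), (364, np.float64(526.2), np.float64(2.1))]
t 6.38 pos [ 0.4647 -0.1385  0.0391] jaw axis deg -5.4 F [-0.07 -0.35 -1.2 ] T [-0.03  0.04  0.07] open 11.29
tool n 475.8559475474337 axis d 93.18882932159492 centreline n 474.93411999999995 origin d 172.82175999999998
225 470.25 481.66 59.9 0.0645
235 470.21 481.67 63.9 0.065
245 470.16 481.78 67.9 0.0652
255 470.01 481.88 73.0 0.0654
265 470.03 481.94 76.5 0.0649
275 467.08 486.55 82.2 0.0647
285 467.53 486.01 82.4 0.0642
295 468.94 485.61 83.2 0.0644
305 470.35 481.64 92.2 0.0648
315 470.38 481.65 95.7 0.0651
325 470.35 481.66 99.8 0.0651
```

Emit:
{"op": "jog_arm", "data": {"steps": [{"dx": -0.018, "dy": 0, "dz": -0.05, "twist": 0}, {"dx": -0.018, "dy": 0, "dz": -0.085, "twist": 0}, {"dx": -0.018, "dy": 0, "dz": -0.085, "twist": 0}]}}

```text
t: 6.75
tool_pos: [0.4635, -0.1385, 0.034]
tool_rot: [-2.321, -2.112, -0.006]
contact_force: [-0.5, -0.1, -0.9]
opening: 0.0115
```

```bash
python3 - <<'E'
from h import *
st()
E
```

```text
t 6.75 pos [ 0.4635 -0.1385  0.034 ] jaw axis deg -5.4 F [-0.52 -0.06 -0.86] T [-0.01 -0.03 -0.02] open 11.49
```

Emit:
{"op": "jog_arm", "data": {"steps": [{"dx": -0.01, "dy": -0.1, "dz": -0.008, "twist": 0}, {"dx": -0.02, "dy": -0.2, "dz": -0.008, "twist": 0}, {"dx": -0.03, "dy": -0.3, "dz": -0.008, "twist": 0}, {"dx": -0.04, "dy": -0.4, "dz": -0.008, "twist": 0}, {"dx": -0.04, "dy": -0.4, "dz": -0.008, "twist": 0}]}}

```text
t: 7.38
tool_pos: [0.461, -0.1631, 0.0334]
tool_rot: [-2.322, -2.111, -0.005]
contact_force: [0.6, -1.0, -1.7]
opening: 0.0113
```

```bash
cat >> h.py <<'E'
dv=np.array([-.0962,-.9954]); nv=np.array([.9954,-.0962])
def hs():
    o=st(); p=o['tool_pos'][:2]; f=o['contact_force'][:2]
    print('hx %.2f hy %.2f  Fx_h %.2f Fy_h %.2f'%(p@dv*1000-172.8,p@nv*1000-474.9,f@dv,f@nv))
E
python3 -c "from h import *;hs()"
```

```text
t 7.38 pos [ 0.461  -0.1631  0.0334] jaw axis deg -5.44 F [ 0.62 -0.96 -1.66] T [-0.08 -0.01  0.01] open 11.25
hx -54.79 hy -0.28  Fx_h 0.90 Fy_h 0.71
```

Emit:
{"op": "jog_arm", "data": {"steps": [{"dx": -0.005, "dy": -0.1, "dz": 0, "twist": 0}, {"dx": -0.015, "dy": -0.2, "dz": 0, "twist": 0}, {"dx": -0.025, "dy": -0.3, "dz": 0, "twist": 0}, {"dx": -0.035, "dy": -0.4, "dz": 0, "twist": 0}, {"dx": -0.043, "dy": -0.5, "dz": 0, "twist": 0}]}}

```text
t: 8.0
tool_pos: [0.4578, -0.1911, 0.033]
tool_rot: [-2.318, -2.108, -0.009]
contact_force: [-0.9, 9.1, 1.8]
opening: 0.0112
```

```bash
python3 -c "from h import *;hs()"
```

```text
t 8.0 pos [ 0.4578 -0.1911  0.033 ] jaw axis deg -5.44 F [-0.86  9.12  1.77] T [ 1.31  0.11 -0.03] open 11.22
hx -26.63 hy -0.80  Fx_h -8.99 Fy_h -1.73
```

Emit:
{"op": "jog_arm", "data": {"steps": [{"dx": -0.01, "dy": -0.1, "dz": 0, "twist": 0}, {"dx": -0.02, "dy": -0.2, "dz": 0, "twist": 0}, {"dx": -0.03, "dy": -0.3, "dz": 0, "twist": 0}, {"dx": -0.039, "dy": -0.4, "dz": 0, "twist": 0}, {"dx": -0.039, "dy": -0.4, "dz": 0, "twist": 0}]}}

```text
t: 8.62
tool_pos: [0.4556, -0.2141, 0.0331]
tool_rot: [-2.317, -2.106, -0.012]
contact_force: [0.5, 4.8, 1.9]
opening: 0.0109
```

```bash
python3 -c "from h import *;hs();snap('side','side6.png');snap('wrist','wrist6.png')
a=cv2.imread('pics/side6.png');cv2.imwrite('pics/s6z.png',cv2.resize(a[110:270,240:400],None,fx=3.6,fy=3.6))"
```

```text
t 8.62 pos [ 0.4556 -0.2141  0.0331] jaw axis deg -5.46 F [0.49 4.83 1.94] T [ 0.86 -0.09 -0.04] open 10.93
hx -3.52 hy -0.78  Fx_h -4.86 Fy_h 0.02
```

View pics/s6z.png

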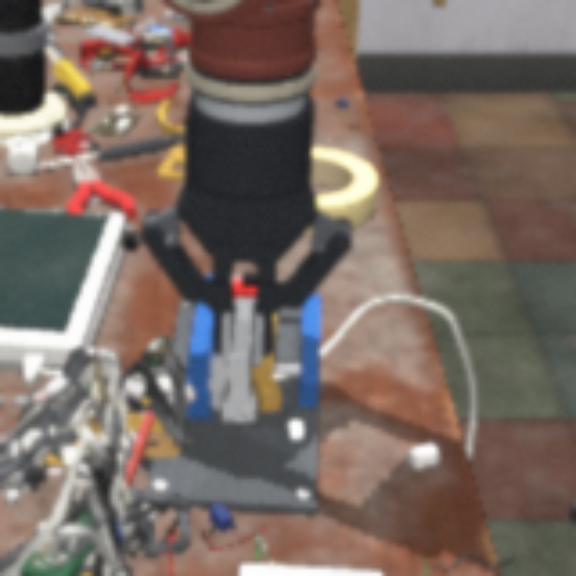

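View pics/wrist6.png

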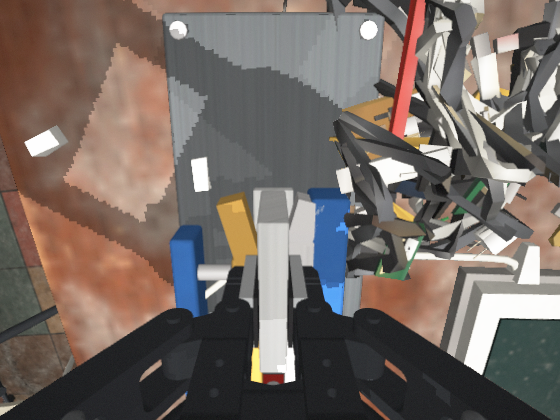

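Emit:
{"op": "jog_arm", "data": {"steps": [{"dx": -0.007, "dy": -0.07, "dz": 0, "twist": 0}, {"dx": -0.014, "dy": -0.14, "dz": 0, "twist": 0}, {"dx": -0.02, "dy": -0.2, "dz": 0, "twist": 0}, {"dx": -0.025, "dy": -0.26, "dz": 0, "twist": 0}]}}

```text
t: 9.22
tool_pos: [0.4543, -0.2281, 0.0331]
tool_rot: [-2.315, -2.104, -0.015]
contact_force: [-0.2, 7.5, 3.1]
opening: 0.0111
```

```bash
python3 -c "from h import *;hs()"
```

```text
t 9.22 pos [ 0.4543 -0.2281  0.0331] jaw axis deg -5.46 F [-0.18  7.5   3.07] T [ 1.25 -0.11 -0.05] open 11.09
hx 10.58 hy -0.79  Fx_h -7.45 Fy_h -0.90
```

```bash
python3 -c "
from h import *
L=load('wrist1.png');w=cloud(L);a=cv2.imread('pics/wrist1.png')
for v in range(270,286):
  print(v,[(u,int((w[v,u,:2]@dv*1000-172.8).round()),int((w[v,u,2]*1000).round()),tuple(a[v,u])[::-1]) for u in (258,260,262)])
" | sed 's/np.uint8(\([0-9]*\))/\1/g'
```

```text
270 [(258, 74, 8, (171, 139, 85)), (260, 74, 9, (76, 78, 78)), (262, 74, 9, (75, 77, 78))]
271 [(258, 76, 8, (164, 136, 87)), (260, 76, 8, (75, 77, 78)), (262, 75, 9, (74, 76, 77))]
272 [(258, 78, 8, (152, 126, 83)), (260, 76, 10, (74, 76, 77)), (262, 78, 7, (76, 77, 78))]
273 [(258, 79, 9, (141, 113, 78)), (260, 78, 10, (76, 74, 75)), (262, 79, 8, (76, 75, 77))]
274 [(258, 73, 23, (138, 115, 89)), (260, 79, 12, (100, 84, 83)), (262, 79, 11, (97, 60, 58))]
275 [(258, 73, 25, (138, 122, 104)), (260, 72, 25, (115, 105, 101)), (262, 79, 14, (112, 61, 60))]Traceback (most recent call last):
  File "<string>", line 5, in <module>
    print(v,[(u,int((w[v,u,:2]@dv*1000-172.8).round()),int((w[v,u,2]*1000).round()),tuple(a[v,u])[::-1]) for u in (258,260,262)])
                ~~~^^^^^^^^^^^^^^^^^^^^^^^^^^^^^^^^^^^
ValueError: cannot convert float NaN to integer
```

Emit:
{"op": "jog_arm", "data": {"steps": [{"dx": -0.002, "dy": -0.02, "dz": 0, "twist": 0}, {"dx": -0.004, "dy": -0.04, "dz": 0, "twist": 0}, {"dx": -0.006, "dy": -0.06, "dz": 0, "twist": 0}, {"dx": -0.008, "dy": -0.08, "dz": 0, "twist": 0}, {"dx": -0.01, "dy": -0.1, "dz": 0, "twist": 0}]}}

```text
t: 9.85
tool_pos: [0.4538, -0.2325, 0.0332]
tool_rot: [-2.313, -2.103, -0.019]
contact_force: [0.6, 8.3, 3.6]
opening: 0.0115
```

```bash
python3 -c "from h import *;hs()"
```

```text
t 9.85 pos [ 0.4538 -0.2325  0.0332] jaw axis deg -5.45 F [0.61 8.25 3.59] T [ 1.27 -0.09  0.03] open 11.49
hx 14.97 hy -0.78  Fx_h -8.27 Fy_h -0.19
```

Emit:
{"op": "jog_arm", "data": {"steps": [{"dx": -0.005, "dy": -0.06, "dz": 0, "twist": 0}, {"dx": -0.011, "dy": -0.12, "dz": 0, "twist": 0}, {"dx": -0.017, "dy": -0.18, "dz": 0, "twist": 0}, {"dx": -0.023, "dy": -0.24, "dz": 0, "twist": 0}, {"dx": -0.025, "dy": -0.27, "dz": 0, "twist": 0}]}}

```text
t: 10.48
tool_pos: [0.4525, -0.2472, 0.0334]
tool_rot: [-2.311, -2.1, -0.023]
contact_force: [0.5, 8.0, 3.7]
opening: 0.0113
```

```bash
python3 -c "from h import *;hs();snap('wrist','wrist7.png');snap('side','side7.png')
w=cloud(load('wrist7.png'));z=w[...,2]
for v in range(215,262,4):
  print(v,[(round(float(w[v,u,:2]@dv*1000-172.8),1),round(float(w[v,u,:2]@nv*1000-474.9),1),round(float(z[v,u]*1000),1)) for u in (262,272,282)])
o=ctrl.get_obs();print(R.from_rotvec(o['tool_rot']).as_matrix()[:,2])
"
```

```text
t 10.47 pos [ 0.4525 -0.2472  0.0334] jaw axis deg -5.46 F [0.55 7.98 3.7 ] T [ 1.32 -0.13 -0.  ] open 11.28
hx 29.69 hy -0.75  Fx_h -7.99 Fy_h -0.22
215 [(-4.3, -4.3, 51.9), (-4.6, -0.4, 52.7), (-3.9, 3.5, 50.8)]
219 [(-3.9, -4.2, 55.6), (-3.7, -0.4, 55.0), (-3.8, 3.4, 55.2)]
223 [(-4.2, -4.0, 60.7), (-4.3, -0.4, 61.0), (-4.1, 3.3, 60.3)]
227 [(-2.4, -4.1, 60.1), (-2.9, -0.4, 61.4), (-2.5, 3.3, 60.2)]
231 [(-0.5, -4.1, 59.2), (-0.6, -0.4, 59.5), (-0.6, 3.3, 59.5)]
235 [(0.7, -4.1, 60.3), (0.9, -0.4, 59.7), (0.4, 3.3, 61.0)]
239 [(2.1, -4.1, 60.7), (2.9, -0.4, 58.9), (2.7, 3.3, 59.4)]
243 [(4.0, -4.1, 60.1), (3.7, -0.4, 60.8), (4.1, 3.3, 59.7)]
247 [(5.5, -4.1, 60.2), (5.6, -0.4, 60.1), (5.7, 3.4, 59.8)]
251 [(7.9, -4.2, 58.6), (7.8, -0.4, 58.9), (7.3, 3.4, 60.0)]
255 [(9.3, -4.2, 59.3), (8.3, -0.4, 61.2), (9.5, 3.4, 58.8)]
259 [(10.4, -4.2, 60.5), (11.0, -0.4, 59.2), (10.4, 3.4, 60.3)]
[-0.00190925  0.02322291 -0.99972849]
```

View pics/wrist7.png

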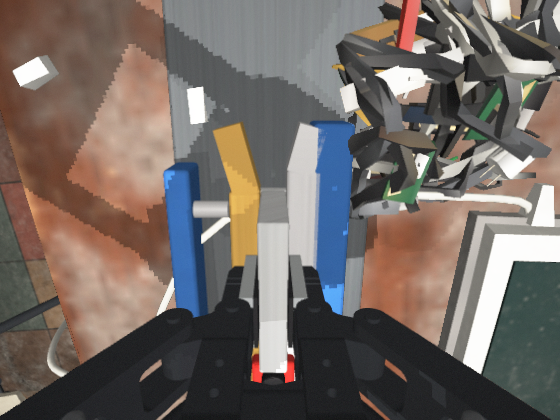

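The bar's rear end is at holder x of about -4 mm, so its front is at about +66 mm. The button tip looked to be at about +72.5 mm. From here I'll go in short feeling steps.

Emit:
{"op": "jog_arm", "data": {"steps": [{"dx": -0.002, "dy": -0.03, "dz": 0, "twist": 0}, {"dx": -0.004, "dy": -0.05, "dz": 0, "twist": 0}, {"dx": -0.007, "dy": -0.07, "dz": 0, "twist": 0}, {"dx": -0.008, "dy": -0.09, "dz": 0, "twist": 0}, {"dx": -0.009, "dy": -0.1, "dz": 0, "twist": 0}]}}

```text
t: 11.2
tool_pos: [0.452, -0.2516, 0.0335]
tool_rot: [-2.309, -2.099, -0.026]
contact_force: [1.0, 7.4, 3.3]
opening: 0.0112
```

```bash
python3 -c "from h import *;hs()"
```

```text
t 11.2 pos [ 0.452  -0.2516  0.0335] jaw axis deg -5.46 F [1.01 7.44 3.29] T [ 1.29 -0.13 -0.02] open 11.23
hx 34.20 hy -0.75  Fx_h -7.50 Fy_h 0.29
```

Emit:
{"op": "jog_arm", "data": {"steps": [{"dx": -0.002, "dy": -0.02, "dz": 0, "twist": 0}, {"dx": -0.003, "dy": -0.03, "dz": 0, "twist": 0}, {"dx": -0.004, "dy": -0.04, "dz": 0, "twist": 0}, {"dx": -0.005, "dy": -0.05, "dz": 0, "twist": 0}, {"dx": -0.006, "dy": -0.06, "dz": 0, "twist": 0}]}}

```text
t: 11.82
tool_pos: [0.4518, -0.2535, 0.0336]
tool_rot: [-2.307, -2.097, -0.03]
contact_force: [0.0, 8.2, 4.1]
opening: 0.0112
```

```bash
python3 -c "from h import *;hs()"
```

```text
t 11.82 pos [ 0.4518 -0.2535  0.0336] jaw axis deg -5.46 F [0.04 8.16 4.07] T [ 1.33 -0.1   0.08] open 11.17
hx 36.09 hy -0.76  Fx_h -8.13 Fy_h -0.75
```

Emit:
{"op": "jog_arm", "data": {"steps": [{"dx": -0.002, "dy": -0.02, "dz": 0, "twist": 0}, {"dx": -0.003, "dy": -0.035, "dz": 0, "twist": 0}, {"dx": -0.005, "dy": -0.05, "dz": 0, "twist": 0}, {"dx": -0.006, "dy": -0.06, "dz": 0, "twist": 0}, {"dx": -0.007, "dy": -0.07, "dz": 0, "twist": 0}]}}

```text
t: 12.45
tool_pos: [0.4517, -0.2557, 0.0337]
tool_rot: [-2.304, -2.094, -0.035]
contact_force: [1.3, 9.4, 4.5]
opening: 0.0112
```

```bash
python3 -c "from h import *;hs()"
```

```text
t 12.45 pos [ 0.4517 -0.2557  0.0337] jaw axis deg -5.46 F [1.27 9.4  4.51] T [ 1.55 -0.12 -0.01] open 11.21
hx 38.23 hy -0.72  Fx_h -9.48 Fy_h 0.36
```

Emit:
{"op": "jog_arm", "data": {"steps": [{"dx": -0.002, "dy": -0.02, "dz": 0, "twist": 0}, {"dx": -0.003, "dy": -0.035, "dz": 0, "twist": 0}, {"dx": -0.005, "dy": -0.05, "dz": 0, "twist": 0}, {"dx": -0.006, "dy": -0.06, "dz": 0, "twist": 0}, {"dx": -0.007, "dy": -0.07, "dz": 0, "twist": 0}]}}

```text
t: 13.08
tool_pos: [0.4515, -0.2576, 0.0339]
tool_rot: [-2.301, -2.091, -0.04]
contact_force: [-0.3, 9.9, 5.1]
opening: 0.0114
```

```bash
python3 -c "from h import *;hs();snap('wrist','wrist8.png')
w=cloud(load('wrist8.png'));z=w[...,2]
for v in range(211,262,4):
  print(v,[(round(float(w[v,u,:2]@dv*1000-172.8),1),round(float(z[v,u]*1000),1)) for u in (262,272,282)])
"
```

```text
t 13.07 pos [ 0.4515 -0.2576  0.0339] jaw axis deg -5.46 F [-0.34  9.92  5.08] T [ 1.66 -0.21 -0.02] open 11.38
hx 40.18 hy -0.73  Fx_h -9.84 Fy_h -1.30
211 [(6.5, 48.1), (6.8, 47.0), (6.6, 47.6)]
215 [(6.9, 52.1), (7.1, 51.2), (6.2, 54.1)]
219 [(6.5, 58.0), (7.3, 55.6), (6.8, 57.1)]
223 [(7.3, 60.3), (7.2, 60.5), (7.2, 60.7)]
227 [(8.6, 61.0), (8.8, 60.6), (8.2, 62.2)]
231 [(9.9, 61.7), (10.1, 61.3), (10.0, 61.6)]
235 [(11.6, 61.6), (12.0, 60.4), (12.1, 60.2)]
239 [(13.3, 61.2), (13.3, 61.3), (13.3, 61.0)]
243 [(14.8, 61.5), (15.0, 60.9), (14.9, 61.1)]
247 [(16.5, 61.3), (16.8, 60.4), (16.2, 61.9)]
251 [(17.8, 61.9), (18.5, 60.3), (18.4, 60.6)]
255 [(19.4, 62.0), (19.9, 60.8), (20.2, 60.2)]
259 [(21.8, 60.3), (21.7, 60.6), (21.6, 60.7)]
```

View pics/wrist8.png

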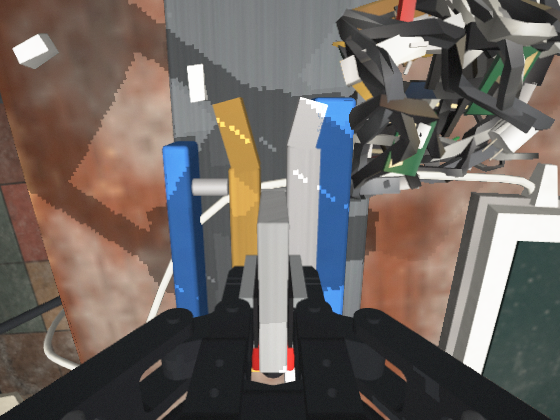

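Emit:
{"op": "jog_arm", "data": {"steps": [{"dx": -0.002, "dy": -0.02, "dz": 0, "twist": 0}, {"dx": -0.003, "dy": -0.03, "dz": 0, "twist": 0}, {"dx": -0.004, "dy": -0.04, "dz": 0, "twist": 0}, {"dx": -0.005, "dy": -0.05, "dz": 0, "twist": 0}, {"dx": -0.006, "dy": -0.06, "dz": 0, "twist": 0}]}}

```text
t: 13.75
tool_pos: [0.4513, -0.2589, 0.0341]
tool_rot: [-2.298, -2.088, -0.045]
contact_force: [0.0, 9.9, 5.4]
opening: 0.0111
```

```bash
python3 -c "from h import *;hs()"
```

```text
t 13.75 pos [ 0.4513 -0.2589  0.0341] jaw axis deg -5.46 F [0.03 9.93 5.43] T [ 1.74 -0.14  0.03] open 11.07
hx 41.48 hy -0.74  Fx_h -9.89 Fy_h -0.93
```

Emit:
{"op": "jog_arm", "data": {"steps": [{"dx": -0.002, "dy": -0.02, "dz": 0, "twist": 0}, {"dx": -0.003, "dy": -0.03, "dz": 0, "twist": 0}, {"dx": -0.004, "dy": -0.04, "dz": 0, "twist": 0}, {"dx": -0.005, "dy": -0.05, "dz": 0, "twist": 0}, {"dx": -0.006, "dy": -0.06, "dz": 0, "twist": 0}]}}

```text
t: 14.38
tool_pos: [0.4513, -0.2597, 0.0342]
tool_rot: [-2.295, -2.085, -0.052]
contact_force: [-0.0, 12.3, 6.4]
opening: 0.0113
```

```bash
python3 -c "from h import *;hs()"
```

```text
t 14.38 pos [ 0.4513 -0.2597  0.0342] jaw axis deg -5.46 F [-0.04 12.35  6.38] T [ 1.87 -0.2  -0.04] open 11.31
hx 42.31 hy -0.74  Fx_h -12.29 Fy_h -1.22
```

Emit:
{"op": "jog_arm", "data": {"steps": [{"dx": -0.002, "dy": -0.02, "dz": 0, "twist": 0}, {"dx": -0.003, "dy": -0.03, "dz": 0, "twist": 0}, {"dx": -0.004, "dy": -0.04, "dz": 0, "twist": 0}, {"dx": -0.005, "dy": -0.05, "dz": 0, "twist": 0}, {"dx": -0.006, "dy": -0.06, "dz": 0, "twist": 0}]}}

```text
t: 15.0
tool_pos: [0.4512, -0.2598, 0.0342]
tool_rot: [-2.29, -2.081, -0.06]
contact_force: [1.7, 15.1, 6.4]
opening: 0.0113
```

```bash
python3 -c "from h import *;hs();snap('wrist','wrist9.png')
w=cloud(load('wrist9.png'));z=w[...,2]
for v in range(203,262,4):
  print(v,[(round(float(w[v,u,:2]@dv*1000-172.8),1),round(float(z[v,u]*1000),1)) for u in (262,272,282)])
"
```

```text
t 15.0 pos [ 0.4512 -0.2598  0.0342] jaw axis deg -5.46 F [ 1.74 15.15  6.35] T [ 2.19 -0.34 -0.  ] open 11.33
hx 42.40 hy -0.74  Fx_h -15.25 Fy_h 0.27
203 [(8.4, 38.7), (8.4, 38.4), (8.6, 37.9)]
207 [(8.4, 45.0), (8.7, 43.8), (8.6, 44.3)]
211 [(9.2, 48.3), (8.8, 49.4), (8.9, 49.2)]
215 [(9.3, 53.4), (9.6, 52.4), (9.0, 54.3)]
219 [(9.6, 57.9), (9.3, 58.5), (9.3, 58.5)]
223 [(10.0, 61.5), (10.0, 61.5), (9.7, 62.2)]
227 [(11.5, 61.5), (11.5, 61.5), (11.6, 61.1)]
231 [(13.0, 61.9), (13.1, 61.5), (13.1, 61.3)]
235 [(14.5, 61.8), (14.9, 60.8), (14.5, 62.0)]
239 [(16.3, 61.4), (16.0, 62.1), (16.2, 61.5)]
243 [(18.0, 61.2), (17.2, 63.1), (17.4, 62.5)]
247 [(19.5, 61.4), (19.5, 61.3), (19.2, 62.1)]
251 [(21.1, 61.3), (21.1, 61.4), (21.0, 61.5)]
255 [(22.4, 62.1), (22.8, 61.3), (23.1, 60.5)]
259 [(24.1, 61.9), (24.2, 61.7), (23.9, 62.4)]
```

The tool moved only 0.1 mm while the force rose 3 N, so the firm stop is reached. The stop itself is taking about 7 N after friction. The bar looks pitched slightly nose-down, so I'll release it and check.

Emit:
{"op": "jog_arm", "data": {"steps": [{"dx": 0, "dy": 0, "dz": 0, "twist": 0}, {"dx": 0, "dy": 0, "dz": 0, "twist": 0}]}}

```text
t: 15.3
tool_pos: [0.4513, -0.2596, 0.0343]
tool_rot: [-2.29, -2.081, -0.06]
contact_force: [0.6, 4.1, 1.0]
opening: 0.0113
```

Emit:
{"op": "jog_arm", "data": {"steps": [{"dx": 0, "dy": 0, "dz": 0, "twist": 0}, {"dx": 0, "dy": 0, "dz": 0.02, "twist": 0}, {"dx": 0, "dy": 0, "dz": 0.02, "twist": 0}], "gripper": 190, "newtons": 20}}

```text
t: 15.68
tool_pos: [0.4514, -0.2601, 0.0358]
tool_rot: [-2.291, -2.082, -0.06]
contact_force: [-0.3, 0.8, 0.3]
opening: 0.0219
```

```bash
python3 -c "from h import *;hs();snap('wrist','wrist10.png')
w=cloud(load('wrist10.png'));z=w[...,2]
for v in range(203,262,4):
  print(v,[(round(float(w[v,u,:2]@dv*1000-172.8),1),round(float(z[v,u]*1000),1)) for u in (262,272,282)])
"
```

```text
t 15.68 pos [ 0.4514 -0.2601  0.0358] jaw axis deg -5.46 F [-0.26  0.81  0.27] T [-0.05  0.02 -0.01] open 21.85
hx 42.65 hy -0.52  Fx_h -0.78 Fy_h -0.34
203 [(8.3, 41.4), (8.3, 41.5), (8.3, 41.4)]
207 [(8.9, 45.7), (9.0, 45.5), (8.5, 47.0)]
211 [(9.2, 50.6), (9.1, 50.8), (9.1, 50.8)]
215 [(nan, nan), (9.3, 55.9), (9.2, 56.1)]
219 [(9.6, 60.2), (9.4, 60.7), (9.4, 60.8)]
223 [(10.5, 62.4), (10.8, 61.4), (10.9, 61.0)]
227 [(11.9, 62.6), (12.1, 62.2), (12.5, 60.8)]
231 [(13.8, 61.8), (13.5, 62.5), (14.1, 61.0)]
235 [(15.5, 61.4), (15.3, 61.9), (15.3, 61.9)]
239 [(16.9, 62.1), (17.2, 61.2), (17.4, 60.5)]
243 [(18.6, 61.7), (18.5, 61.9), (18.3, 62.5)]
247 [(20.9, 60.2), (20.9, 60.0), (19.9, 62.5)]
251 [(21.8, 62.0), (22.3, 60.6), (22.3, 60.6)]
255 [(24.0, 60.7), (23.4, 62.0), (23.4, 61.9)]
259 [(25.2, 61.6), (25.1, 62.0), (25.8, 60.3)]
```

View pics/wrist10.png

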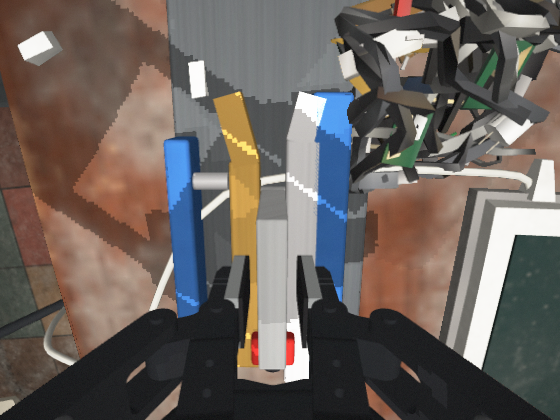

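The bar is still pitched at about 0.06 rad, so I need to see the button gap. I'll raise the arm and look at the stop from above.

Emit:
{"op": "jog_arm", "data": {"steps": [{"dx": 0, "dy": 0, "dz": 0.5, "twist": 0}, {"dx": 0, "dy": 0, "dz": 1.3, "twist": 0}, {"dx": 0, "dy": -0.5, "dz": 1.5, "twist": 0}, {"dx": 0, "dy": -1.2, "dz": 1.5, "twist": 0}, {"dx": 0, "dy": -1.2, "dz": 1.5, "twist": 0}]}}

```text
t: 16.35
tool_pos: [0.4514, -0.3343, 0.1263]
tool_rot: [-2.294, -2.08, -0.059]
contact_force: [0.1, 0.5, -0.2]
opening: 0.0219
```

```bash
python3 -c "from h import *;hs();snap('wrist','wrist11.png')
a=cv2.imread('pics/wrist11.png');cv2.imwrite('pics/w11z.png',cv2.resize(a[60:320,180:380],None,fx=2.3,fy=2.3,interpolation=cv2.INTER_CUBIC))"
```

```text
t 16.35 pos [ 0.4514 -0.3343  0.1263] jaw axis deg -5.61 F [ 0.13  0.49 -0.18] T [-0.01 -0.03  0.01] open 21.91
hx 116.57 hy 6.60  Fx_h -0.50 Fy_h 0.08
```

View pics/wrist11.png

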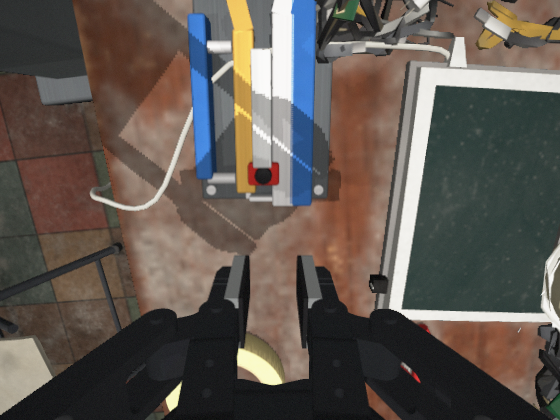

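```bash
python3 -c "
from h import *
L=load('wrist11.png');w=cloud(L);z=w[...,2];a=cv2.imread('pics/wrist11.png')
H=lambda v,u:(round(float(w[v,u,:2]@dv*1000-172.8),1),round(float(w[v,u,:2]@nv*1000-474.9),1),round(float(z[v,u]*1000),1))
for v in list(range(48,158,12))+list(range(156,190,2)): print(v,H(v,260),H(v,264),H(v,251),tuple(int(x) for x in a[v,262][::-1]))
P=[]
for v in range(55,158):
  for u in range(255,268):
    if .05<z[v,u]<.07: P.append(H(v,u))
P=np.array(P);A=np.c_[P[:,0],P[:,1],np.ones(len(P))];c=np.linalg.lstsq(A,P[:,2],rcond=None)[0];print('top plane',c,'rear/front hx',P[:,0].min(),P[:,0].max(),'z at 8,79',c[0]*8+c[2],c[0]*79+c[2])
# jaw gap
for v in (80,100,120,140):
  print(v,[(u,H(v,u)[1:]) for u in range(228,282,1) if u%2==0])
cv2.imwrite('pics/w11z.png',cv2.resize(a[30:220,180:340],None,fx=3.1,fy=3.1,interpolation=cv2.INTER_CUBIC))
"
```

```text
48 (0.1, -2.5, 9.4) (-0.0, 0.3, 8.9) (3.6, -7.6, 30.9) (158, 157, 154)
60 (15.3, -0.5, 61.3) (15.4, 1.9, 62.5) (15.3, -5.7, 61.5) (249, 249, 248)
72 (21.8, -0.6, 60.5) (21.7, 1.7, 59.8) (21.7, -5.9, 60.5) (249, 249, 248)
84 (28.5, -0.6, 60.6) (28.5, 1.7, 60.3) (28.5, -5.9, 60.9) (249, 249, 248)
96 (35.3, -0.7, 60.8) (35.3, 1.7, 60.6) (35.3, -6.1, 60.6) (172, 172, 169)
108 (42.2, -0.8, 59.7) (42.2, 1.6, 60.6) (42.2, -6.3, 58.3) (172, 171, 169)
120 (49.2, -0.9, 60.8) (49.3, 1.5, 59.9) (49.9, -8.4, 30.6) (193, 192, 190)
132 (56.4, -1.0, 59.8) (56.5, 1.4, 59.2) (58.0, -8.5, 30.6) (251, 251, 250)
144 (63.7, -1.1, 59.6) (63.7, 1.4, 59.7) (66.3, -8.6, 31.0) (192, 191, 188)
156 (71.2, -1.2, 59.1) (71.2, 1.3, 59.3) (74.7, -8.8, 30.6) (192, 191, 189)
156 (71.2, -1.2, 59.1) (71.2, 1.3, 59.3) (74.7, -8.8, 30.6) (192, 191, 189)
158 (72.4, -1.2, 59.5) (72.3, 1.3, 59.9) (76.0, -8.8, 31.5) (181, 180, 176)
160 (73.7, -1.2, 58.8) (73.6, 1.3, 59.4) (77.5, -8.9, 30.6) (170, 169, 167)
162 (74.8, -1.2, 60.0) (75.1, 1.3, 58.2) (78.8, -8.8, 31.5) (169, 168, 165)
164 (76.3, -1.3, 58.7) (76.1, 1.3, 59.7) (79.
[... 2628 characters left out ...]
59.6)), (270, (5.2, 60.9)), (272, (6.1, 30.3)), (274, (7.5, 30.4)), (276, (8.9, 31.8)), (278, (10.2, 32.3)), (280, (11.6, 30.8))]
140 [(228, (-27.8, 8.1)), (230, (-26.2, 8.1)), (232, (-24.6, 9.2)), (234, (-23.0, 9.8)), (236, (-19.1, 30.8)), (238, (-17.8, 30.1)), (240, (-16.3, 30.7)), (242, (-14.8, 31.6)), (244, (-13.4, 31.3)), (246, (-12.1, 30.6)), (248, (-10.7, 30.4)), (250, (-9.2, 31.9)), (252, (-6.0, 60.0)), (254, (-4.8, 58.6)), (256, (-3.6, 57.8)), (258, (-2.3, 59.9)), (260, (-1.0, 60.3)), (262, (0.2, 59.0)), (264, (1.4, 60.2)), (266, (2.7, 60.0)), (268, (3.9, 58.7)), (270, (5.1, 61.5)), (272, (6.1, 30.9)), (274, (7.5, 31.8)), (276, (8.9, 29.7)), (278, (10.3, 29.7)), (280, (11.6, 32.0))]
```

View pics/w11z.png

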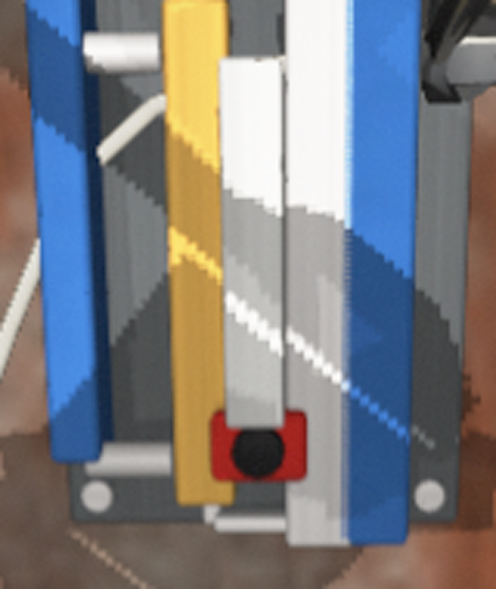

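The bar is clamped with its tail about 3 mm high (a nose-down pitch of 0.044 rad), and its front face at button height is at about 77.8 mm. That leaves the button travel uncertain, at 5.3 ± 1 mm. I'll press the tail down with shut fingers to level the bar, then push again in one clean stroke.

Emit:
{"op": "jog_arm", "data": {"steps": [{"dx": 0.01, "dy": 0.5, "dz": 0, "twist": 0}, {"dx": 0.02, "dy": 1.1, "dz": 0, "twist": 0}, {"dx": 0.04, "dy": 1.645, "dz": -0.4, "twist": 0.02}, {"dx": 0.04, "dy": 1.645, "dz": -0.85, "twist": 0.02}, {"dx": 0.04, "dy": 1.645, "dz": -0.85, "twist": 0.02}], "gripper": 255, "newtons": 20}}

```text
t: 17.02
tool_pos: [0.4516, -0.2314, 0.072]
tool_rot: [-2.282, -2.081, -0.058]
contact_force: [-0.4, 0.4, -0.6]
opening: -0.0
```

```bash
python3 -c "from h import *;hs()"
```

```text
t 17.02 pos [ 0.4516 -0.2314  0.072 ] jaw axis deg -5.27 F [-0.4   0.39 -0.61] T [-0.04  0.01 -0.02] open -0.01
hx 14.08 hy -3.08  Fx_h -0.35 Fy_h -0.43
```

Emit:
{"op": "jog_arm", "data": {"steps": [{"dx": 0.045, "dy": -0.04, "dz": -0.08, "twist": 0}, {"dx": 0.045, "dy": -0.04, "dz": -0.16, "twist": 0}, {"dx": 0.045, "dy": -0.04, "dz": -0.2, "twist": 0}, {"dx": 0.045, "dy": -0.04, "dz": -0.23, "twist": 0}, {"dx": 0.045, "dy": -0.04, "dz": -0.25, "twist": 0}]}}

```text
t: 17.65
tool_pos: [0.455, -0.2335, 0.0586]
tool_rot: [-2.282, -2.08, -0.061]
contact_force: [-2.3, 5.0, 9.7]
opening: 0.0001
```

```bash
python3 -c "from h import *;hs()"
```

```text
t 17.65 pos [ 0.455  -0.2335  0.0586] jaw axis deg -5.29 F [-2.26  4.97  9.65] T [0.97 0.36 0.02] open 0.15
hx 15.81 hy 0.47  Fx_h -4.73 Fy_h -2.72
```

Emit:
{"op": "jog_arm", "data": {"steps": [{"dx": 0, "dy": 0, "dz": -0.02, "twist": 0}, {"dx": 0, "dy": 0, "dz": -0.04, "twist": 0}, {"dx": 0, "dy": 0, "dz": -0.05, "twist": 0}]}}

```text
t: 18.02
tool_pos: [0.4556, -0.2336, 0.0582]
tool_rot: [-2.282, -2.079, -0.062]
contact_force: [-5.1, 5.3, 16.0]
opening: -0.0001
```

```bash
python3 -c "from h import *;hs()"
```

```text
t 18.02 pos [ 0.4556 -0.2336  0.0582] jaw axis deg -5.29 F [-5.13  5.33 15.98] T [1.02 1.04 0.04] open -0.06
hx 15.89 hy 1.04  Fx_h -4.81 Fy_h -5.62
```

Emit:
{"op": "jog_arm", "data": {"steps": [{"dx": 0, "dy": 0, "dz": 0.2, "twist": 0}, {"dx": -0.07, "dy": -0.43, "dz": 0.4, "twist": -0.02}, {"dx": -0.07, "dy": -0.43, "dz": 0.4, "twist": -0.02}, {"dx": -0.07, "dy": -0.43, "dz": 0.4, "twist": -0.02}], "gripper": 185, "newtons": 40}}

```text
t: 18.52
tool_pos: [0.4512, -0.259, 0.0819]
tool_rot: [-2.285, -2.074, -0.063]
contact_force: [-0.2, -0.7, -0.1]
opening: 0.0231
```

```bash
python3 -c "from h import *;hs();snap('wrist','wrist12.png')
w=cloud(load('wrist12.png'));z=w[...,2]
P=[];H=lambda v,u:(round(float(w[v,u,:2]@dv*1000-172.8),1),round(float(w[v,u,:2]@nv*1000-474.9),1),round(float(z[v,u]*1000),1))
for v in range(180,300,6): print(v,H(v,268),H(v,274),H(v,280))
"
```

```text
t 18.52 pos [ 0.4512 -0.259   0.0819] jaw axis deg -5.52 F [-0.18 -0.68 -0.08] T [0.02 0.05 0.02] open 23.07
hx 41.64 hy -0.88  Fx_h 0.69 Fy_h -0.11
180 (8.1, -3.8, 30.1) (8.1, -0.2, 30.3) (8.0, 3.3, 30.6)
186 (7.7, -3.3, 49.5) (8.0, -0.1, 48.0) (8.1, 3.2, 47.9)
192 (9.1, -3.0, 58.4) (8.7, 0.0, 59.8) (9.0, 3.1, 58.7)
198 (12.2, -3.1, 58.6) (12.0, 0.0, 59.3) (12.2, 3.1, 58.3)
204 (15.1, -3.0, 59.4) (15.4, 0.0, 58.4) (15.1, 3.1, 59.4)
210 (18.2, -3.1, 59.7) (18.5, 0.0, 58.9) (18.5, 3.1, 58.7)
216 (21.4, -3.1, 60.0) (21.9, 0.0, 58.3) (21.6, 3.1, 59.3)
222 (24.8, -3.1, 59.3) (24.9, 0.0, 59.2) (24.7, 3.2, 59.7)
228 (28.0, -3.1, 59.5) (28.6, 0.0, 57.8) (27.7, 3.2, 60.6)
234 (31.5, -3.1, 59.2) (31.8, 0.0, 58.3) (31.9, 3.2, 58.0)
240 (34.8, -3.1, 59.4) (34.5, 0.0, 60.1) (35.3, 3.2, 58.0)
246 (38.2, -3.1, 59.3) (38.4, 0.0, 58.6) (38.2, 3.2, 59.1)
252 (41.7, -3.2, 59.1) (41.5, 0.0, 59.4) (41.9, 3.2, 58.4)
258 (44.9, -3.2, 59.6) (45.6, 0.0, 58.0) (45.2, 3.3, 58.8)
264 (48.9, -3.2, 58.4) (49.2, 0.0, 57.9) (49.0, 3.3, 58.3)
270 (51.7, -3.2, 60.0) (52.5, 0.0, 58.4) (52.2, 3.3, 58.9)
276 (55.7, -3.2, 59.1) (56.0, 0.0, 58.6) (55.8, 3.3, 58.8)
282 (59.1, -3.2, 59.6) (60.0, 0.0, 57.7) (58.9, 3.3, 59.7)
288 (63.6, -3.3, 57.9) (62.9, 0.0, 59.2) (63.5, 3.4, 58.0)
294 (67.1, -3.3, 58.3) (66.5, 0.1, 59.2) (67.2, 3.4, 58.0)
```

View pics/wrist12.png

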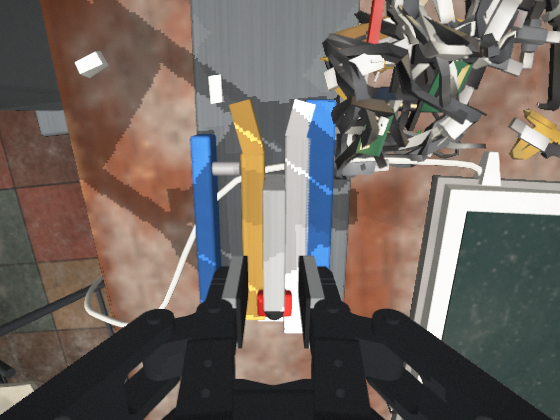

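Emit:
{"op": "jog_arm", "data": {"steps": [{"dx": 0.003, "dy": 0, "dz": -0.3, "twist": 0}, {"dx": 0.003, "dy": 0, "dz": -0.6, "twist": 0}, {"dx": 0.003, "dy": 0, "dz": -0.77, "twist": 0}, {"dx": 0.003, "dy": 0, "dz": -0.77, "twist": 0}]}}

```text
t: 19.08
tool_pos: [0.4502, -0.2578, 0.0335]
tool_rot: [-2.282, -2.072, -0.061]
contact_force: [-0.1, -0.4, 0.5]
opening: 0.0232
```

Emit:
{"op": "jog_arm", "data": {"steps": [{"dx": 0, "dy": 0, "dz": 0, "twist": 0}, {"dx": 0, "dy": 0, "dz": 0, "twist": 0}, {"dx": 0, "dy": 0, "dz": 0, "twist": 0}, {"dx": 0, "dy": 0, "dz": 0, "twist": 0}], "gripper": 255, "newtons": 50}}

```text
t: 19.58
tool_pos: [0.4512, -0.2583, 0.0343]
tool_rot: [-2.284, -2.074, -0.063]
contact_force: [5.0, -0.3, -0.7]
opening: 0.0111
```

```bash
python3 -c "from h import *;hs()"
```

```text
t 19.57 pos [ 0.4512 -0.2583  0.0343] jaw axis deg -5.5 F [ 5.   -0.25 -0.74] T [-0.13 -0.93 -0.05] open 11.13
hx 40.91 hy -0.92  Fx_h -0.23 Fy_h 5.00
```

Emit:
{"op": "jog_arm", "data": {"steps": [{"dx": 0.001, "dy": -0.02, "dz": -0.01, "twist": 0}, {"dx": 0, "dy": -0.035, "dz": -0.01, "twist": 0}, {"dx": -0.002, "dy": -0.05, "dz": -0.01, "twist": 0}, {"dx": -0.003, "dy": -0.06, "dz": -0.01, "twist": 0}, {"dx": -0.004, "dy": -0.07, "dz": -0.01, "twist": 0}]}}

```text
t: 20.2
tool_pos: [0.4511, -0.2596, 0.0344]
tool_rot: [-2.28, -2.07, -0.069]
contact_force: [2.4, 11.4, 10.1]
opening: 0.0111
```

```bash
python3 -c "from h import *;hs()"
```

```text
t 20.2 pos [ 0.4511 -0.2596  0.0344] jaw axis deg -5.5 F [ 2.43 11.37 10.06] T [ 1.91 -0.39  0.01] open 11.06
hx 42.19 hy -0.90  Fx_h -11.55 Fy_h 1.32
```

Emit:
{"op": "jog_arm", "data": {"steps": [{"dx": -0.001, "dy": -0.02, "dz": 0, "twist": 0}, {"dx": -0.002, "dy": -0.035, "dz": 0, "twist": 0}, {"dx": -0.004, "dy": -0.05, "dz": 0, "twist": 0}, {"dx": -0.006, "dy": -0.06, "dz": 0, "twist": 0}, {"dx": -0.006, "dy": -0.07, "dz": 0, "twist": 0}]}}

```text
t: 20.82
tool_pos: [0.4511, -0.2597, 0.0346]
tool_rot: [-2.275, -2.064, -0.079]
contact_force: [3.9, 16.3, 8.7]
opening: 0.0109
```

```bash
python3 -c "from h import *;hs();snap('wrist','wrist13.png')
w=cloud(load('wrist13.png'));z=w[...,2]
H=lambda v,u:(round(float(w[v,u,:2]@dv*1000-172.8),1),round(float(w[v,u,:2]@nv*1000-474.9),1),round(float(z[v,u]*1000),1))
for v in range(195,260,6): print(v,H(v,266),H(v,272),H(v,278))
"
```

```text
t 20.82 pos [ 0.4511 -0.2597  0.0346] jaw axis deg -5.51 F [ 3.86 16.29  8.68] T [ 2.37 -0.81 -0.1 ] open 10.91
hx 42.30 hy -0.90  Fx_h -16.59 Fy_h 2.27
195 (9.4, -3.9, 18.6) (9.1, -1.0, 19.6) (9.1, 2.0, 19.6)
201 (9.4, -3.5, 31.6) (9.3, -0.7, 31.8) (9.4, 2.0, 31.3)
207 (9.3, -3.1, 43.3) (9.6, -0.6, 41.8) (9.5, 2.0, 42.3)
213 (9.4, -2.7, 52.4) (9.6, -0.4, 51.7) (9.4, 2.0, 52.7)
219 (9.7, -2.5, 60.2) (9.5, -0.2, 60.9) (9.9, 2.0, 59.3)
225 (12.3, -2.5, 59.4) (12.1, -0.2, 59.9) (12.2, 2.0, 59.7)
231 (14.6, -2.5, 59.6) (14.8, -0.2, 58.9) (14.4, 2.0, 60.0)
237 (17.2, -2.5, 59.1) (17.2, -0.2, 59.0) (16.6, 2.1, 60.6)
243 (19.6, -2.6, 59.0) (19.1, -0.2, 60.5) (19.8, 2.1, 58.4)
249 (21.6, -2.5, 60.3) (22.1, -0.3, 59.0) (22.0, 2.1, 59.3)
255 (24.5, -2.6, 59.3) (24.5, -0.3, 59.2) (24.7, 2.1, 58.6)
```

The bar is now close to level, with its front at about 79.3 mm. In that last push it moved 0.1 mm for 5 N more, so it is on the firm stop. I'll relax, release, lift and look.

Emit:
{"op": "jog_arm", "data": {"steps": [{"dx": 0, "dy": 0, "dz": 0, "twist": 0}, {"dx": 0, "dy": 0, "dz": 0, "twist": 0}]}}

```text
t: 21.12
tool_pos: [0.4511, -0.2595, 0.0347]
tool_rot: [-2.274, -2.064, -0.079]
contact_force: [3.1, 2.8, 1.9]
opening: 0.011
```

Emit:
{"op": "jog_arm", "data": {"steps": [{"dx": 0, "dy": 0, "dz": 0, "twist": 0}, {"dx": 0, "dy": 0, "dz": 0, "twist": 0}, {"dx": 0, "dy": 0, "dz": 0.02, "twist": 0}], "gripper": 185, "newtons": 20}}

```text
t: 21.5
tool_pos: [0.4505, -0.2595, 0.0355]
tool_rot: [-2.274, -2.063, -0.078]
contact_force: [-0.4, -0.8, -0.7]
opening: 0.0234
```

Emit:
{"op": "jog_arm", "data": {"steps": [{"dx": 0, "dy": 0, "dz": 0.5, "twist": 0}, {"dx": 0, "dy": 0, "dz": 1.3, "twist": 0}, {"dx": 0, "dy": -0.5, "dz": 1.5, "twist": 0}, {"dx": 0, "dy": -1.2, "dz": 1.5, "twist": 0}, {"dx": 0, "dy": -1.2, "dz": 1.5, "twist": 0}]}}

```text
t: 22.12
tool_pos: [0.4504, -0.3338, 0.1261]
tool_rot: [-2.277, -2.061, -0.078]
contact_force: [0.5, 0.6, -0.0]
opening: 0.023
```

```bash
python3 -c "from h import *;hs();snap('wrist','wrist14.png');snap('side','side14.png')
w=cloud(load('wrist14.png'));z=w[...,2]
H=lambda v,u:(round(float(w[v,u,:2]@dv*1000-172.8),1),round(float(w[v,u,:2]@nv*1000-474.9),1),round(float(z[v,u]*1000),1))
for v in list(range(40,160,12))+list(range(156,180,2)): print(v,H(v,260),H(v,264))
a=cv2.imread('pics/wrist14.png');b=cv2.imread('pics/side14.png');cv2.imwrite('pics/z14.png',np.hstack([cv2.resize(a[20:220,170:350],(450,500)),cv2.resize(b[150:370,250:400],(341,500))]))
print(ctrl.get_obs()['t'])"
```

```text
t 22.12 pos [ 0.4504 -0.3338  0.1261] jaw axis deg -5.67 F [ 0.46  0.59 -0.05] T [ 0.01  0.03 -0.02] open 23.0
hx 116.10 hy 5.51  Fx_h -0.63 Fy_h 0.41
40 (-9.7, -4.8, 8.1) (-9.1, -1.8, 10.6)
52 (-1.5, -4.9, 8.2) (-1.4, -2.0, 8.3)
64 (14.7, -2.3, 59.8) (14.8, 0.1, 60.1)
76 (21.5, -2.4, 60.4) (21.4, -0.0, 59.3)
88 (28.3, -2.5, 59.3) (28.3, -0.1, 59.3)
100 (35.2, -2.6, 58.6) (35.3, -0.1, 60.7)
112 (42.3, -2.7, 59.3) (42.3, -0.2, 58.6)
124 (49.5, -2.8, 58.7) (49.5, -0.3, 59.9)
136 (56.7, -2.8, 59.8) (56.7, -0.3, 59.1)
148 (64.2, -3.0, 57.8) (64.0, -0.4, 60.3)
156 (69.0, -2.9, 59.8) (69.0, -0.4, 59.5)
158 (70.2, -2.9, 60.0) (70.3, -0.5, 58.8)
160 (71.7, -3.0, 58.2) (71.5, -0.5, 59.6)
162 (72.8, -3.0, 58.9) (72.8, -0.5, 59.3)
164 (74.1, -3.0, 58.7) (74.2, -0.5, 58.1)
166 (75.3, -3.0, 59.2) (75.3, -0.5, 59.1)
168 (76.7, -3.1, 58.8) (76.7, -0.5, 58.6)
170 (77.9, -3.1, 58.9) (78.0, -0.6, 58.6)
172 (79.3, -3.1, 58.1) (79.3, -0.6, 58.1)
174 (82.8, -4.0, 43.2) (82.6, -1.2, 44.5)
176 (83.8, -3.9, 45.5) (83.9, -1.2, 45.0)
178 (85.2, -3.9, 45.6) (85.4, -1.2, 44.5)
22.225
```

View pics/z14.png

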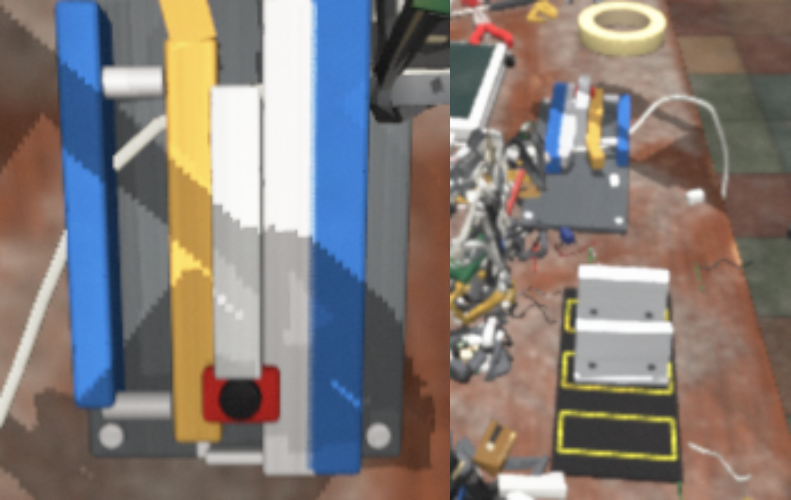

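Both views agree. The bar stands level and clamped with its front edge at about +79.5 mm, against the red stop. The other two bars are still on the pad, and the arm is clear, so I'm handing it in.

```bash
python3 -c "from h import *;print(ctrl.finish_job())"
```

```text
the job is handed in; nothing more can be done
None
```

I handed the job in at about 22 s, with the left bar clamped in the holder and pushed to the firm stop. I judged it to be the 12 mm bar. No verdict was reported.

- **Which bar:** I pinched only the left bar. Its opening read 11.4–11.6 mm at first and 10.9–11.5 mm later. The wrist camera put its web at about 11.7 mm, the middle bar at about 10.4 mm and the right bar at about 15 mm. I did not pinch the other two to compare.
- **First push:** the bar reached a stop but was pitched nose-down by about 0.044 rad, so the button travel was uncertain (about 5.3 ± 1 mm). I pressed its tail down level, gripped it again and pushed again.
- **Last push:** the bar moved only 0.1 mm while the force rose from about 11.5 to 16.6 N. That is the total at the tool. Taking off roughly 8 N of slot friction, I estimate the stop carried 8–9 N, but it was not measured directly.
- **Final checks:** after release the bar stood level to within the camera noise. Its front was at holder x of about 79.5 mm. The untouched button tip had looked to be at about 72.5 mm, so the button should be fully in. The estimate of about 7 mm is slightly over the 6 mm travel, which is within the 1–2 mm camera error.
- **Rest of the scene:** the other two bars are on the pad and the gripper was clear of everything. The tape roll looked unmoved in the last picture. I made no last check of the spool or the circuit board, though the arm never went near them.

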